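Tip used vials through the sprung port of a waste container

ROBOT

A 6-joint arm with a two-finger parallel gripper is mounted at the origin on the work surface; the furniture and walls round the work are solid. World frame = base frame: x ahead of the robot, y to its left, z up, the work surface at z = 0. Lengths are in m, angles in rad, forces in N, time in s.
With the tool pointing down it reaches from about 0.25 to 0.775 m from the base axis. Payload 4 kg.
Tool frame: the origin (TCP) lies on the centre line of the jaws, within the pads' length; the fingertips stand 17 mm ahead of it and the grasp point (between the pads) lies 2 mm behind it; z points along the fingers, y is the direction in which the jaws open and shut (so a half turn about z gives the same grasp; the last joint's range is limited). The gripper opens to 85 mm and grips with 20 to 120 N. Pads are 22 mm wide; open, the fingers measure 114 mm over their backs; the gripper's body (76 mm by 85 mm) begins 54 mm behind the grasp point. The pads swing forward as they close: fully open they stand 13 mm farther back than shut.
Start: joints at [1.116, 0.087, 1.371, -0, 1.684, -0.103], TCP at [0.19, 0.516, 0.248] pointing down, gripper open.
Joint ranges: [-3.1, 3.1], [-0.76, 2.03], [0.27, 2.55], [-1.08, 4.22], [0.17, 2.65], [-2.57, 2.57]. Speed limits (rad/s): [2.79, 2.79, 3.14, 3.14, 3.14, 3.14].

INTERFACE

Orientations are given as a rotation vector (axis times angle).
In Python, from rig import ctrl gives the robot as it stands. The module is installed in compiled form; this text tells all that it offers.
- The arm moves only by the tool drive_tool, never from a script. Its argument "rows" is a list of rows, each an object with "delta_pos": the shift along the tool's x, y, z in cm, a list of three; "roll": the turn about the tool's z in rad; "fingers": the finger opening in cm, from 0 to 8.54. A call has exactly 8 rows; each row is the pose to reach, as a shift and turn from the pose commanded when the call began, along the tool's axes at that moment; what a row does not reach only later rows make up. A row lasts 1/12 s, in which the tool goes at most 41.7 mm and 7.16 degrees, less where a joint would pass 70% of its speed; a pose out of reach is approached as far as the arm can. A call with a gripper value outside its range is refused whole. The fingers move at their own pace and stop on an object; "force" is the grip in N (left out, the last holds). Time passes only in rows, so rows that repeat a pose let the fingers close, or fill a call up. It gives the time, the measured TCP pose, the force and the opening at its end, in the units of the state.
- ctrl.get_state(): the state, without advancing time (a new reading comes with each control period).
- ctrl.get_image(name): name is "scene" or "top" or "wrist"; returns a dict with "frame" (480x640x3 uint8, red, green, blue), "fx", "fy", "cx", "cy" (pixels), "dist" ([k1, k2, p1, p2, k3] as OpenCV has them; the pictures are not rectified), "origin" and "orientation" of the camera in the world. Camera axes: x right, y down, z forward; pixel columns grow to the right and rows downward; lengths in m; the calibration is good to about 2 mm. A picture is of the moment at which its call begins. There is no depth.
- ctrl.sign_off(): hands the job in, once; it reports no verdict.
The state is a dict: "t": time; "joint_pos": joint angles; "dq": joint speeds; "effort": joint torques, N m; "position": TCP position; "ee_rot": TCP orientation; "force": force on the tool from outside, world axes, zero at the start; "torque": the same for the moment, N m; "gripper_width": opening from 0.0 (shut) to 1.0 (fully open).
Only numpy, scipy, OpenCV 4.12 (cv2) and the standard library are available. Lean on these libraries where they do the work, as an engineer would, in place of code of your own. Each camera call takes 0.05 s, during which the arm holds its last target. There are 200 camera calls.

TASK

Empty the four used vials out of the steel chute into the waste container: carry the loaded chute level or slightly nose-up, set its two side pins in the V-notches of the port, and push the sprung port straight down until you feel it stand firmly on its stop, so that the shutter is fully open. Only then tip the chute nose-down about its pins, keeping the port pressed onto the stop, firmly but gently, until all four vials have slid in. Lift out so that the shutter springs shut, and stand the chute back on the bench where it was, without disturbing the beaker and the bottle.

Things in the scene. Friction and masses are not known exactly. Their poses are not given: they have to be found in the camera images.
- container: Fixed waste container: translucent box 170 x 120 x 95 mm (x, y, z), flat grey lid, its underside 90 mm above the bench. Origin: centre of the underside. +x: the way the docked chute's nose must point (the port's high hood is on that side); z up.
- port (a point): Point on the lid (95 mm up) straight below the middle of the port's two V-notches; axes as the container's, y along the seated pins. The port stands on jacking studs, set to a different height each time: the pin axis seated in the notches, port up, is 150 to 160 mm above the bench, to be found by feel. Black skirt: 25 mm behind to 55 mm ahead of this point, 40 mm to each side, top 25 mm below the pin axis.
- port_mouth (a point): Point in the open throat of the port's sprung steel sleeve, on the lid plane, 15 mm ahead (+x) of point port. Sleeve: 90 degree Vs, 22 mm wide, 11 mm deep, in two 8 mm cheeks 41 mm apart inside; throat 55 x 41 mm; low wall behind ends 14 mm below the pin axis; hood 42 mm ahead of the axis and 28 mm above it. It goes down 10 mm against a spring of 3.6 N (top) to 6.6 N, then stands on a hard stop.
- lid_centre (a point): Centre of the lid's top. The shutter blade runs above it. Pushing the sleeve down draws the blade out along +x, 7.2 times as far; the throat begins to open after 2 mm of push and is clear only at the stop. It shuts by itself. Firmly on the stop is 8 N of downward push and more; the crank is light: more than 16 N bends it (counted as 9 and 24 N summed over the faces of the Vs).
- chute_handle (a point): Centre of the loose chute's grey handle block, 12 mm thick (x), 32 wide (y), 42 high (z), to be taken from above across its 12 mm. Chute standing: centre 70 mm above the bench, block from 47 to 89 mm, gutter walls below it to 43 mm. x towards the nose, y along the pins, z up. Steel chute, 0.18 to 0.29 kg, 34 mm wide; nose lip 57 mm ahead of the handle, closed rear end 91 mm behind.
- chute_pins (a point): Middle of the axis of the chute's two side pins (8 mm diameter, to 31 mm either side): 45 mm ahead (x) of the handle centre and 46 mm below it; 24 mm above the bench when standing. Axes as chute_handle. The bed, 30 mm wide, falls 6 degrees to the rear when the chute is level; vials slide at a bed slope of 15 to 24 degrees. Seated on its pins the chute can tip 55 degrees nose-down.
- vial1_mid (a point): Centre of a used glass vial, 12 mm diameter, 34 mm long, 12 g, black cap at one end (+x of its frame), lying lengthwise in the chute at the start.
- vial2_mid (a point): Centre of a used glass vial, 12 mm diameter, 34 mm long, 12 g, black cap at one end (+x of its frame), lying lengthwise in the chute at the start.
- vial3_mid (a point): Centre of a used glass vial, 12 mm diameter, 34 mm long, 12 g, black cap at one end (+x of its frame), lying lengthwise in the chute at the start.
- vial4_mid (a point): Centre of a used glass vial, 12 mm diameter, 34 mm long, 12 g, black cap at one end (+x of its frame), lying lengthwise in the chute at the start.
- beaker_near: Loose plastic beaker, 61 x 64 x 72 mm, a bystander. Origin: centre of its underside.
- amber_bottle: Loose amber reagent bottle, 55 mm diameter, 115 mm high, a bystander. Origin: centre of its underside.

How it is judged:
On the way, in this order (a step that is already met when the one before it is completed fails the run):
1. with its pins in the notches and not yet tipped, the chute presses the port firmly onto its stop (contact force between chute and container above 9 N and x of chute_pins in the frame of port between -0.006 and 0.006 m and y of chute_pins in the frame of port between -0.007 and 0.007 m and height (world z) of chute_pins between 0.135 and 0.157 m and angle between chute's own z axis and vertical below 0.3 rad), for 0.2 s.
2. all four vials are in the container while the tipped chute still presses the port onto its stop (contact force between chute and container above 9 N and x of chute_pins in the frame of port between -0.006 and 0.006 m and y of chute_pins in the frame of port between -0.007 and 0.007 m and height (world z) of chute_pins between 0.135 and 0.157 m and angle between chute's own z axis and vertical above 0.3 rad and x of vial1_mid in the frame of container between -0.083 and 0.083 m and y of vial1_mid in the frame of container between -0.058 and 0.058 m and height (world z) of each of vial1_mid, vial2_mid, vial3_mid, vial4_mid below 0.088 m and x of vial2_mid in the frame of container between -0.083 and 0.083 m and y of vial2_mid in the frame of container between -0.058 and 0.058 m and x of vial3_mid in the frame of container between -0.083 and 0.083 m and y of vial3_mid in the frame of container between -0.058 and 0.058 m and x of vial4_mid in the frame of container between -0.083 and 0.083 m and y of vial4_mid in the frame of container between -0.058 and 0.058 m), for 0.1 s.
At the end, for the whole second after the job is handed in: All four vials lie inside the container below its lid; the empty chute stands level on the bench (within 3 degrees), its handle within 60 mm of where it was, at rest and released; beaker and bottle stand upright (x of vial1_mid in the frame of container between -0.083 and 0.083 m and y of vial1_mid in the frame of container between -0.058 and 0.058 m and height (world z) of each of vial1_mid, vial2_mid, vial3_mid, vial4_mid below 0.088 m and x of vial2_mid in the frame of container between -0.083 and 0.083 m and y of vial2_mid in the frame of container between -0.058 and 0.058 m and x of vial3_mid in the frame of container between -0.083 and 0.083 m and y of vial3_mid in the frame of container between -0.058 and 0.058 m and x of vial4_mid in the frame of container between -0.083 and 0.083 m and y of vial4_mid in the frame of container between -0.058 and 0.058 m and angle between chute's own z axis and vertical below 0.06 rad and height (world z) of chute_handle between 0.064 and 0.076 m and distance of chute_handle from where it was at the start of the episode below 0.06 m and linear speed of chute below 0.01 m/s and linear speed of each of vial1, vial2, vial3, vial4 below 0.02 m/s and angle between each of beaker_near, amber_bottle's own z axis and vertical below 0.1 rad); the robot touches nothing.
It fails at once if the chute loads the port with more than 24 N (summed over the faces of the V-notches; about 16 N of downward push) (contact force between chute and container above 24 N).
It fails at once if the arm or fingers bear on the container with more than 5 N (contact force between any of the arm, the fingers and container above 5 N).
It fails at once if the beaker or the amber bottle is moved by more than 20 mm (distance of any of beaker_near, amber_bottle from where it was at the start of the episode above 0.02 m).
It also fails if it takes over 72 s, if anything falls off the work surface, if the arm or the gripper's body presses on something with over 40 N, if the wrist force passes 120 N, or if a joint passes its speed limit or range.

## Working session

There is one attempt and no reset: what is moved stays moved. The work goes in short steps, Python scripts to look and compute and a tool call to move; the robot and the scene stay as the last step left them, time stands still between calls to the robot, and variables do not carry over. Pictures are saved under pics/ and viewed, about 8 in all and at most 12, crops included, and the job is handed in when it is done.

Besides the shell and the picture viewer there is one more tool, called after "Emit:" as name([rows], argument=value, ...), one row to a line, values as JSON. drive_tool: Moves the arm, as the interface text tells. Its arguments: {"type":"object","properties":{"rows":{"type":"array","items":{"type":"object","properties":{"delta_pos":{"type":"array","items":{"type":"number"}},"roll":{"type":"number"},"fingers":{"type":"number"}}}},"force":{"type":"number"}},"required":["rows"]}

```bash
mkdir -p pics
cat > h.py <<'E'
import numpy as np,cv2,pickle
from scipy.spatial.transform import Rotation as R
def snap(n,f):
    from rig import ctrl
    d=ctrl.get_image(n); cv2.imwrite(f'pics/{f}.png',d['frame'][:,:,::-1]); pickle.dump(d,open(f'pics/{f}.pkl','wb')); return d
def load(f): return pickle.load(open(f'pics/{f}.pkl','rb'))
def cam(d):
    o=np.array(d['orientation'],float)
    M=R.from_rotvec(o).as_matrix() if o.size==3 else o.reshape(3,3)
    return np.array(d['origin'],float),M,np.array([[d['fx'],0,d['cx']],[0,d['fy'],d['cy']],[0,0,1.]]),np.array(d['dist'],float)
def ray(d,uv):
    o,M,K,D=cam(d); p=cv2.undistortPoints(np.array(uv,float).reshape(-1,1,2),K,D)[:,0]
    return o,np.c_[p,np.ones(len(p))]@M.T
def onz(d,uv,z):
    o,r=ray(d,uv); return o+r*((z-o[2])/r[:,2])[:,None]
def proj(d,P):
    o,M,K,D=cam(d); P=(np.array(P,float).reshape(-1,3)-o)@M
    return cv2.projectPoints(P,np.zeros(3),np.zeros(3),K,D)[0][:,0]
def tri(d1,a,d2,b):
    o1,r1=ray(d1,a);o2,r2=ray(d2,b);out=[]
    for u,v in zip(r1,r2):
        s=np.linalg.lstsq(np.c_[u,-v],o2-o1,rcond=None)[0]; p,q=o1+u*s[0],o2+v*s[1]; out.append([*((p+q)/2),np.linalg.norm(p-q)])
    return np.array(out)
E
python3 - <<'E'
from h import *
from rig import ctrl
for n in('scene','top'):
    d=snap(n,n+'0'); print(n,d['origin'],d['orientation'],d['fx'])
print(ctrl.get_state())
E
```

```text
scene [0.60204446 1.04943286 0.86099999] [-0.21127867 -2.81441192  1.24259985] 507.8011571993924
top [0.30396106 0.22545342 1.03978432] [-2.12009177  2.1624254  -0.21659815] 542.0109921696533
{'t': 0.1, 'joint_pos': array([ 1.11589700e+00,  8.79126716e-02,  1.37212867e+00, -1.89961927e-05,
        1.68360156e+00, -1.03130222e-01]), 'dq': array([-0.00212436, -0.00047984, -0.00440525,  0.00021629,  0.00243028,
       -0.00088927]), 'effort': array([ 1.89971972e-03, -3.53014505e+01, -3.14218605e+01, -1.70103999e-04,
        7.98035937e-03, -2.68789228e-05]), 'position': array([0.18934766, 0.5159324 , 0.24722592]), 'ee_rot': array([-0.54962047, -3.09258445,  0.00310359]), 'force': array([-0.25066446, -0.10167912,  0.64665425]), 'torque': array([-0.01518314,  0.01509931, -0.03409637]), 'gripper_width': 0.9995974116544593}
```

View pics/top0.png

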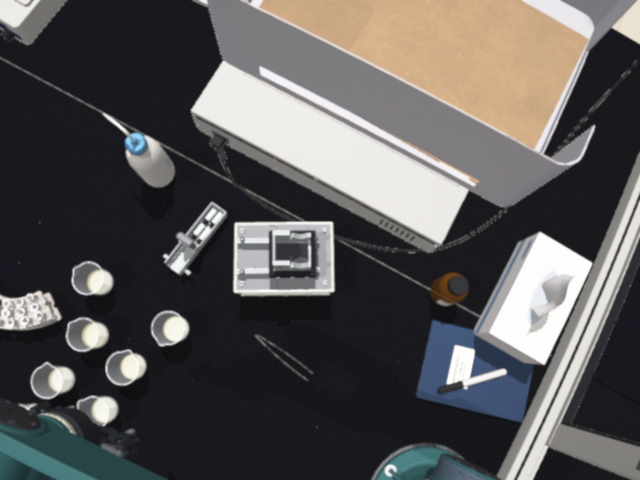

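View pics/scene0.png

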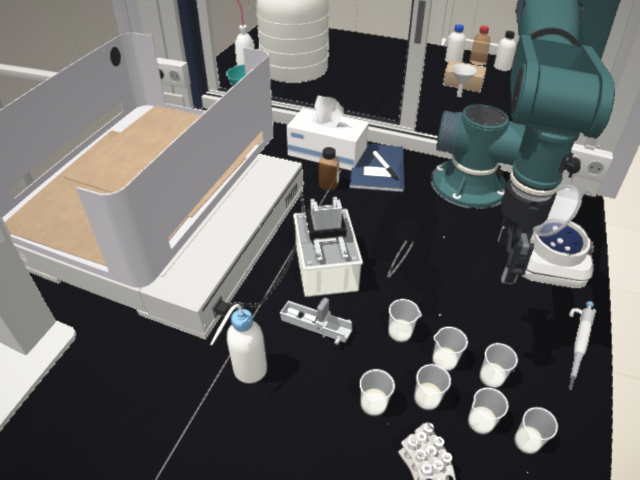

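Run:
```python
from h import *
a=cv2.imread('pics/top0.png')[195:305,155:345]
cv2.imwrite('pics/c1.png',cv2.resize(a,None,fx=4.2,fy=4.2,interpolation=cv2.INTER_CUBIC))
a=cv2.imread('pics/scene0.png')[190:345,270:370]
cv2.imwrite('pics/c2.png',cv2.resize(a,None,fx=3.8,fy=3.8,interpolation=cv2.INTER_CUBIC))
```

```text
(no output)
```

View pics/c1.png

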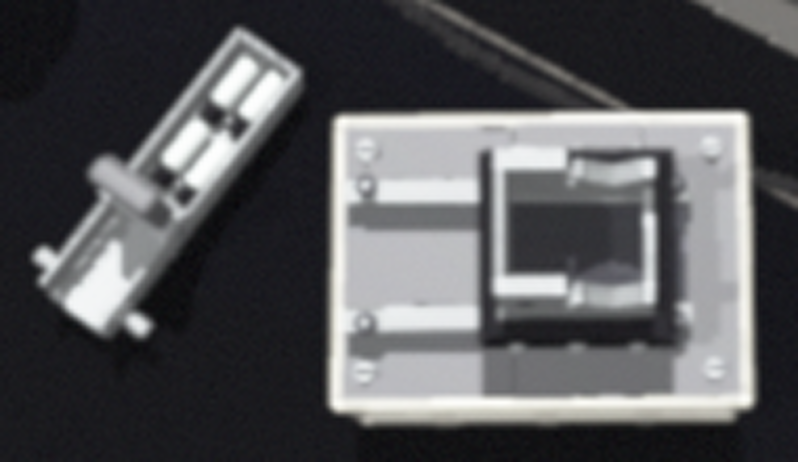

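View pics/c2.png

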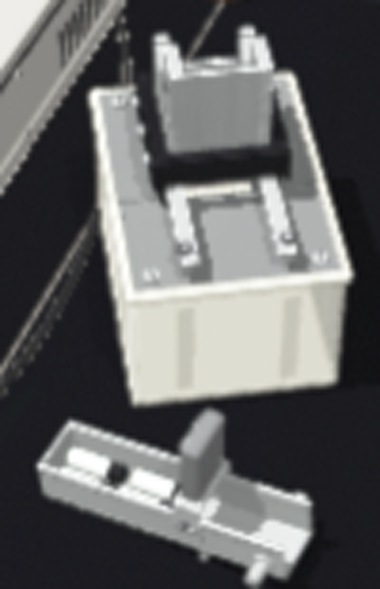

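Run:
```python
from h import *
d=load('top0')
f=lambda p:np.array(p,float)/4.2+[155,195]
# rim white outer corners (top surface ~.095)
c=onz(d,f([(334,115),(751,115),(753,407),(332,407)]),.095)
print('lid',c.round(4).tolist()); print('sides',[np.linalg.norm(c[i]-c[i-1]).round(4) for i in range(4)],'ctr',c.mean(0).round(4))
X=(c[0]+c[3]-c[1]-c[2])/2; yaw=np.arctan2(X[1],X[0]); print('cont +x yaw',yaw)
s=onz(d,f([(482,150),(672,150),(672,345),(482,345)]),.13); print('skirt',s.round(4).tolist())
ctr=c.mean(0);ux=np.array([np.cos(yaw),np.sin(yaw),0]);uy=np.array([-ux[1],ux[0],0])
print('skirt in cont',[((q-ctr)@ux).round(4) for q in s],[((q-ctr)@uy).round(4) for q in s])
p=onz(d,f([(42,258),(140,325)]),.024); r=onz(d,f([(240,30),(302,72)]),.043)
print('pins',p.round(4),np.linalg.norm(p[0]-p[1]),'rear',r.round(4),np.linalg.norm(r[0]-r[1]))
pm=p.mean(0);rm=r.mean(0);A=(pm-rm)[:2];cy=np.arctan2(A[1],A[0]);print('len',np.linalg.norm(A),'yaw',cy)
q=p[1]-p[0];print('yaw from pins',np.arctan2(q[1],q[0])-np.pi/2, np.arctan2(q[1],q[0])+np.pi/2)
h=pm[:2]-.045*np.array([np.cos(cy),np.sin(cy)]);print('handle',h)
q=r[1]-r[0]
print('handle top proj c1',(proj(d,[[h[0]+sy*-np.sin(cy)*.016,h[1]+sy*np.cos(cy)*.016,z] for sy in(-1,1) for z in(.089,.047)])-[155,195])*4.2)
from rig import ctrl
st=ctrl.get_state(); M=R.from_rotvec(st['ee_rot']).as_matrix(); print(M.round(3))
```

```text
lid [[0.5195, 0.338, 0.095], [0.5165, 0.1607, 0.095], [0.392, 0.1634, 0.095], [0.3953, 0.3385, 0.095]]
sides [np.float64(0.1243), np.float64(0.1773), np.float64(0.1245), np.float64(0.1751)] ctr [0.4558 0.2501 0.095 ]
cont +x yaw 1.5530151896042548
skirt [[0.4959, 0.2733, 0.13], [0.4945, 0.1958, 0.13], [0.4144, 0.1976, 0.13], [0.4158, 0.274, 0.13]]
skirt in cont [np.float64(0.0239), np.float64(-0.0536), np.float64(-0.0532), np.float64(0.0231)] [np.float64(-0.0396), np.float64(-0.0396), np.float64(0.0405), np.float64(0.0404)]
pins [[0.4719 0.4791 0.024 ]
 [0.4405 0.4337 0.024 ]] 0.05510172204471098 rear [[0.5716 0.387  0.043 ]
 [0.5515 0.3587 0.043 ]] 0.03466753740913795
len 0.1344575848954121 yaw 2.47099057363974
yaw from pins -3.746279857687728 -0.6046872040979347
handle [0.49144775 0.42842789]
handle top proj c1 [[ 95.10622339 164.00396776]
 [115.85655435 182.82105422]
 [152.52798779 208.7852023 ]
 [171.07704417 225.86061046]]
[[-0.939  0.345 -0.001]
 [ 0.345  0.939 -0.002]
 [ 0.    -0.002 -1.   ]]
```

Emit:
drive_tool([
  {"delta_pos": [-4, 0.3, 0], "roll": 0.05, "fingers": 8.5},
  {"delta_pos": [-8, 0.6, 0], "roll": 0.1, "fingers": 8.5},
  {"delta_pos": [-12, 0.9, 0], "roll": 0.15, "fingers": 8.5},
  {"delta_pos": [-16, 1.2, 0], "roll": 0.2, "fingers": 8.5},
  {"delta_pos": [-20, 1.4, 0], "roll": 0.25, "fingers": 8.5},
  {"delta_pos": [-24, 1.7, 0], "roll": 0.3, "fingers": 8.5},
  {"delta_pos": [-28, 2, 0], "roll": 0.3, "fingers": 8.5},
  {"delta_pos": [-31.4, 2.2, 0], "roll": 0.3, "fingers": 8.5},
])

```text
t: 0.77
position: [0.4942, 0.4273, 0.2473]
ee_rot: [-1.008, -2.975, 0.002]
force: [-0.5, 1.0, 0.6]
gripper_width: 0.995
```

Run:
```python
from h import *
from rig import ctrl
d=snap('wrist','w1'); st=ctrl.get_state(); print(st['t'],st['position'],R.from_rotvec(st['ee_rot']).as_matrix().round(3),st['joint_pos'].round(2))
snap('scene','s1'); print(d['origin'],proj(d,[[.4914,.4284,.089]]))
```

```text
0.8167 [0.49996272 0.42432666 0.24597643] [[-0.79   0.613  0.004]
 [ 0.613  0.79  -0.004]
 [-0.005 -0.001 -1.   ]] [ 0.62  0.33  1.09 -0.01  1.72 -0.29]
[0.43582664 0.47190462 0.37276237] [[317.28027421 222.86687113]]
```

View pics/w1.png

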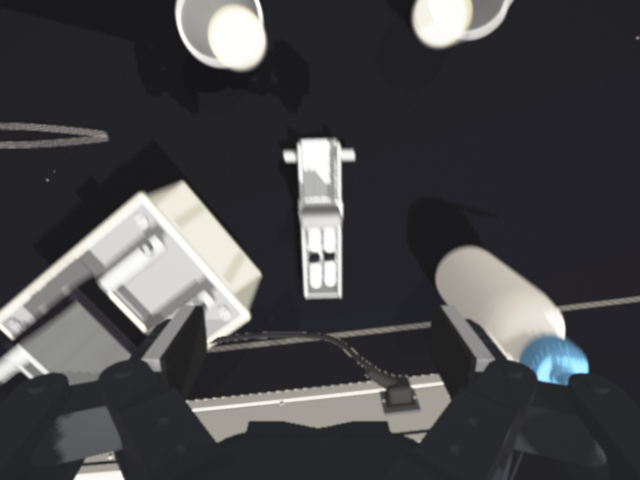

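Run:
```python
from h import *
from rig import ctrl
d=load('w1')
p=onz(d,[(289,156),(351,155)],.024);r=onz(d,[(303,298),(342,297)],.043)
print(p,np.linalg.norm(p[0]-p[1]),r,np.linalg.norm(r[0]-r[1]))
A=(p.mean(0)-r.mean(0))[:2];cy=np.arctan2(A[1],A[0]);q=p[1]-p[0]
print('len',np.linalg.norm(A),'yaw',cy,np.arctan2(q[1],q[0])-np.pi/2+np.pi*0)
h=p.mean(0)[:2]-.045*np.array([np.cos(cy),np.sin(cy)]);print('h',h)
u=np.array([np.cos(cy),np.sin(cy)]);v=np.array([-u[1],u[0]])
print(proj(d,[[*(h+a*.006*u+b*.016*v),.089] for a in(1,-1) for b in(-1,1)]))
st=ctrl.get_state();print(st['t'],st['position'],st['ee_rot'])
# mask-based handle/chute crop
a=cv2.imread('pics/w1.png')[130:310,260:380];cv2.imwrite('pics/c3.png',cv2.resize(a,None,fx=3.2,fy=3.2,interpolation=cv2.INTER_CUBIC))
```

```text
[[0.44017848 0.43572056 0.024     ]
 [0.47301469 0.48005674 0.024     ]] 0.05517167186612954 [[0.54984813 0.36658956 0.043     ]
 [0.57124611 0.39625556 0.043     ]] 0.036577935094797544
len 0.1290456364702581 yaw 2.507370929571124 -0.6374701933641973
h [0.49284558 0.43122386]
[[342.43891607 214.03421367]
 [300.08706578 214.81617707]
 [342.45527896 229.38937918]
 [300.59323557 230.15170372]]
0.8667 [0.49651563 0.4257318  0.24582845] [ 1.01564776  2.97244841 -0.0047827 ]
```

View pics/c3.png

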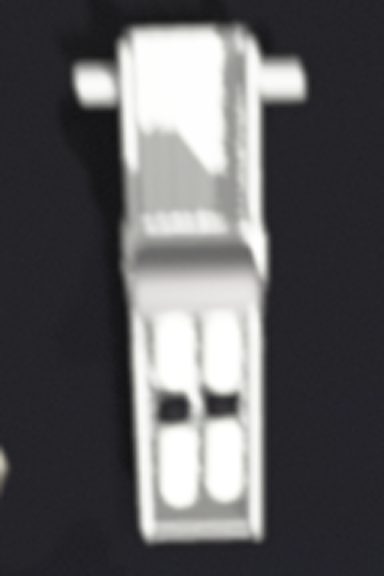

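Emit:
drive_tool([
  {"delta_pos": [0.1, 0.2, 2], "roll": 0, "fingers": 8.5},
  {"delta_pos": [0.1, 0.2, 5], "roll": 0, "fingers": 8.5},
  {"delta_pos": [0.1, 0.2, 8.5], "roll": 0, "fingers": 7},
  {"delta_pos": [0.1, 0.2, 12], "roll": 0, "fingers": 6},
  {"delta_pos": [0.1, 0.2, 15], "roll": 0, "fingers": 5.5},
  {"delta_pos": [0.1, 0.2, 17], "roll": 0, "fingers": 5},
  {"delta_pos": [0.1, 0.2, 18.2], "roll": 0, "fingers": 5},
  {"delta_pos": [0.1, 0.2, 18.2], "roll": 0, "fingers": 5},
])

```text
t: 1.53
position: [0.4897, 0.4298, 0.0619]
ee_rot: [-1.003, -2.972, 0.01]
force: [-0.2, 0.2, -0.5]
gripper_width: 0.585
```

Emit:
drive_tool([
  {"delta_pos": [0, 0, 0], "roll": 0, "fingers": 4},
  {"delta_pos": [0, 0, 0], "roll": 0, "fingers": 3.5},
  {"delta_pos": [0, 0, 0], "roll": 0, "fingers": 3.3},
  {"delta_pos": [0, 0, 0], "roll": 0, "fingers": 3},
  {"delta_pos": [0, 0, 0], "roll": 0, "fingers": 2.5},
  {"delta_pos": [0, 0, 0], "roll": 0, "fingers": 1},
  {"delta_pos": [0, 0, 0], "roll": 0, "fingers": 0},
  {"delta_pos": [0, 0, 0], "roll": 0, "fingers": 0},
], force=100)

```text
t: 2.2
position: [0.4933, 0.4319, 0.0692]
ee_rot: [1.005, 2.974, 0.006]
force: [-0.3, -0.6, 6.8]
gripper_width: 0.362
```

Run:
```python
from h import *
from rig import ctrl
d=snap('wrist','w2');s=snap('scene','s2');st=ctrl.get_state()
print(st['t'],st['position'],R.from_rotvec(st['ee_rot']).as_matrix().round(3),st['force'],st['torque'],st['gripper_width'])
a=s['frame'][270:360,260:380,::-1];b=cv2.resize(d['frame'][:,:,::-1],None,fx=.8,fy=.8)
a=cv2.resize(a,(512,384),interpolation=cv2.INTER_CUBIC)
cv2.imwrite('pics/c4.png',cv2.resize(np.hstack([a[:,100:400],b]),None,fx=.96,fy=.96))
```

```text
2.3 [0.49329444 0.43194995 0.06918142] [[-0.795  0.607  0.003]
 [ 0.607  0.795  0.003]
 [-0.001  0.004 -1.   ]] [-0.62475495  0.8257699   7.37038911] [-0.08677012  0.17985226  0.00594531] 0.3598764081133458
```

View pics/c4.png

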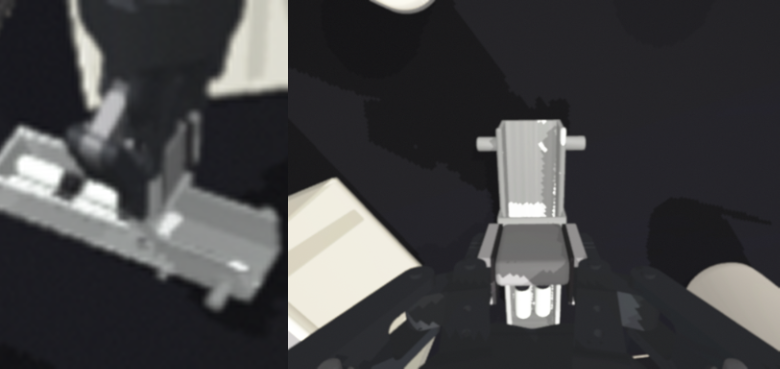

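Emit:
drive_tool([
  {"delta_pos": [0, 0, -0.2], "roll": 0, "fingers": 0},
  {"delta_pos": [0, 0, -0.5], "roll": 0, "fingers": 0},
  {"delta_pos": [0, 0, -1], "roll": 0, "fingers": 0},
  {"delta_pos": [0, 0, -1.8], "roll": 0, "fingers": 0},
  {"delta_pos": [0, 0, -3], "roll": 0, "fingers": 0},
  {"delta_pos": [0, 0, -4], "roll": 0, "fingers": 0},
  {"delta_pos": [0, 0, -4.6], "roll": 0, "fingers": 0},
  {"delta_pos": [0, 0, -5], "roll": 0, "fingers": 0},
], force=120)

```text
t: 2.97
position: [0.4931, 0.4315, 0.1188]
ee_rot: [1.005, 2.974, 0.005]
force: [0.3, 0.1, -2.2]
gripper_width: 0.359
```

Emit:
drive_tool([
  {"delta_pos": [0, 0, -1], "roll": 0, "fingers": 0},
  {"delta_pos": [0, 0, -3], "roll": 0, "fingers": 0},
  {"delta_pos": [0, 0, -6], "roll": 0, "fingers": 0},
  {"delta_pos": [0, 0, -9], "roll": 0, "fingers": 0},
  {"delta_pos": [0, 0, -12], "roll": 0, "fingers": 0},
  {"delta_pos": [0, 0, -14], "roll": 0, "fingers": 0},
  {"delta_pos": [0, 0, -15.5], "roll": 0, "fingers": 0},
  {"delta_pos": [0, 0, -16], "roll": 0, "fingers": 0},
])

```text
t: 3.63
position: [0.493, 0.4315, 0.281]
ee_rot: [1.005, 2.973, 0.009]
force: [-0.6, 0.5, -1.7]
gripper_width: 0.358
```

Run:
```python
from h import *
from rig import ctrl
d=snap('wrist','w3');st=ctrl.get_state()
print(st['t'],st['position'],R.from_rotvec(st['ee_rot']).as_matrix().round(3),st['force'],st['torque'],st['gripper_width'])
s=load('w2')
# pin tip comparison between w2 and w3 crops: dark/bright mask around pins
cv2.imwrite('pics/c5.png',np.hstack([x['frame'][130:430,220:500,::-1] for x in(s,d)]))
for x in(s,d):
    g=cv2.cvtColor(x['frame'],cv2.COLOR_RGB2GRAY)[:,240:385]; m=(g>90).astype(np.uint8)
    n,l,stt,c=cv2.connectedComponentsWithStats(m); print([(r[:5]+[240,0,0,0,0]).tolist() for r in stt[1:] if r[4]>150])
```

```text
3.6833 [0.49291415 0.43142896 0.28023388] [[-0.795  0.607  0.005]
 [ 0.607  0.795  0.004]
 [-0.002  0.006 -1.   ]] [ 0.89102456 -0.56556258 -1.46610511] [ 0.03350607 -0.02453105  0.02373338] 0.3551097497115253
[[245, 156, 140, 272, 24996]]
[[240, 0, 26, 76, 1595], [245, 155, 140, 273, 25979], [240, 238, 21, 71, 906]]
```

View pics/c5.png

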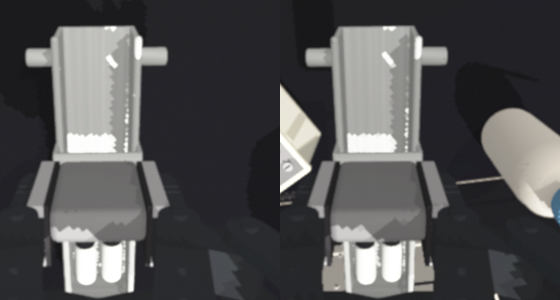

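Run:
```python
from h import *
d=load('w2')
p=onz(d,[(246,187),(388,187)],.024);print('pins',p,np.linalg.norm(p[1]-p[0]))
T=np.array([.49329,.43195]);m=p.mean(0)[:2]-T
tx=np.array([-.795,.607]);ty=np.array([.607,.795]);print('pin mid in tool x,y',m@tx,m@ty)
q=p[1]-p[0];print('chute yaw',np.arctan2(q[1],q[0])+np.pi/2, 'tool x yaw',np.arctan2(.607,-.795))
t=load('top0');f=lambda p:np.array(p,float)/4.2+[155,195]
ctr=np.array([.4558,.2501]);yaw=1.553;ux=np.array([np.cos(yaw),np.sin(yaw)]);uy=np.array([-ux[1],ux[0]])
for uv,z in [((570,165),.165),((612,165),.155),((655,165),.165),((570,292),.165),((612,295),.155),((655,292),.165),((497,150),.165),((497,298),.165),((500,230),.185),((482,250),.13),((672,250),.13)]:
    P=onz(t,f([uv]),z)[0];print(uv,P.round(4),((P[:2]-ctr)@ux).round(4),((P[:2]-ctr)@uy).round(4))
```

```text
pins [[0.43614755 0.435281   0.024     ]
 [0.47457302 0.4855342  0.024     ]] 0.06326057909438491
pin mid in tool x,y 0.04742788916791217 -0.00039954708412338197
chute yaw 2.488789329721226 tool x yaw 2.4894934763346854
(570, 165) [0.4819 0.2371 0.165 ] -0.0126 -0.0263
(612, 165) [0.4836 0.2206 0.155 ] -0.029 -0.0283
(655, 165) [0.4813 0.2038 0.165 ] -0.0459 -0.0263
(570, 292) [0.4316 0.2378 0.165 ] -0.0127 0.024
(612, 295) [0.4316 0.2215 0.155 ] -0.029 0.0237
(655, 292) [0.431  0.2048 0.165 ] -0.0457 0.024
(497, 150) [0.4884 0.2656 0.165 ] 0.0161 -0.0323
(497, 298) [0.4298 0.2661 0.165 ] 0.0156 0.0263
(500, 230) [0.453  0.2638 0.185 ] 0.0137 0.003
(482, 250) [0.4545 0.2737 0.13  ] 0.0235 0.0017
(672, 250) [0.4532 0.1968 0.13  ] -0.0534 0.0017
```

Emit:
drive_tool([
  {"delta_pos": [-0.4, -0.8, 0], "roll": 0.03, "fingers": 0},
  {"delta_pos": [-1.2, -2.2, 0], "roll": 0.09, "fingers": 0},
  {"delta_pos": [-2.1, -3.8, 0], "roll": 0.16, "fingers": 0},
  {"delta_pos": [-3.1, -5.6, 0], "roll": 0.23, "fingers": 0},
  {"delta_pos": [-4.1, -7.4, 0], "roll": 0.31, "fingers": 0},
  {"delta_pos": [-5, -9.2, 0], "roll": 0.38, "fingers": 0},
  {"delta_pos": [-5.8, -10.6, 0], "roll": 0.44, "fingers": 0},
  {"delta_pos": [-6.3, -11.4, 0], "roll": 0.47, "fingers": 0},
])

```text
t: 4.35
position: [0.472, 0.2996, 0.2741]
ee_rot: [-1.677, -2.655, 0.007]
force: [0.2, 0.2, -1.5]
gripper_width: 0.354
```

Emit:
drive_tool([
  {"delta_pos": [-0.8, -0.6, 0], "roll": 0.03, "fingers": 0},
  {"delta_pos": [-2.2, -1.5, 0], "roll": 0.09, "fingers": 0},
  {"delta_pos": [-3.8, -2.6, 0], "roll": 0.16, "fingers": 0},
  {"delta_pos": [-5.6, -3.8, 0], "roll": 0.24, "fingers": 0},
  {"delta_pos": [-7.4, -5, 0], "roll": 0.32, "fingers": 0},
  {"delta_pos": [-9.2, -6.2, 0], "roll": 0.39, "fingers": 0},
  {"delta_pos": [-10.4, -7, 0], "roll": 0.44, "fingers": 0},
  {"delta_pos": [-10.8, -7.3, 0], "roll": 0.467, "fingers": 0},
])

```text
t: 5.02
position: [0.4538, 0.1713, 0.2756]
ee_rot: [-2.246, -2.196, 0.002]
force: [0.4, -0.9, -2.6]
gripper_width: 0.354
```

```bash
cat > st.py <<'E'
from h import *
from rig import ctrl
F=[]
st=ctrl.get_state();M=R.from_rotvec(st['ee_rot']).as_matrix()
print(st['t'],st['position'].round(4),'yaw',np.arctan2(M[1,0],M[0,0]).round(4),'tilt',M[2].round(4),'F',st['force'].round(2),'T',st['torque'].round(3),st['gripper_width'].round(3),st['joint_pos'].round(2))
E
python3 - <<'E'
from h import *
d=snap('wrist','w4')
import st
s=snap('top','t4')
a=cv2.resize(d['frame'][:,:,::-1],(500,375));b=cv2.resize(s['frame'][190:310,220:350,::-1],(300,277),interpolation=cv2.INTER_CUBIC)
c=np.zeros((375,800,3),np.uint8);c[:,:500]=a;c[:277,500:]=b;cv2.imwrite('pics/c6.png',c)
E
```

```text
Traceback (most recent call last):
  File "st.py", line 5, in <module>
    print(st['t'],st['position'].round(4),'yaw',np.arctan2(M[1,0],M[0,0]).round(4),'tilt',M[2].round(4),'F',st['force'].round(2),'T',st['torque'].round(3),st['gripper_width'].round(3),st['joint_pos'].round(2))
                                                                                                                                                           ^^^^^^^^^^^^^^^^^^^^^^^^^
AttributeError: 'float' object has no attribute 'round'
```

```bash
sed -i "s/st\['gripper_width'\].round(3)/st['gripper_width']/" st.py
python3 - <<'E'
from h import *
d=snap('wrist','w4')
import st
s=snap('top','t4')
a=cv2.resize(d['frame'][:,:,::-1],(500,375));b=cv2.resize(s['frame'][190:310,220:350,::-1],(300,277),interpolation=cv2.INTER_CUBIC)
c=np.zeros((375,800,3),np.uint8);c[:,:500]=a;c[:277,500:]=b;cv2.imwrite('pics/c6.png',c)
E
```

```text
5.1167 [0.4541 0.1727 0.2759] yaw 1.5516 tilt [ 4.e-04 -6.e-04 -1.e+00] F [-0.5  -0.06 -2.58] T [ 0.058  0.053 -0.011] 0.35738248608123 [ 0.25 -0.06  1.47  0.    1.74  0.27]
```

View pics/c6.png

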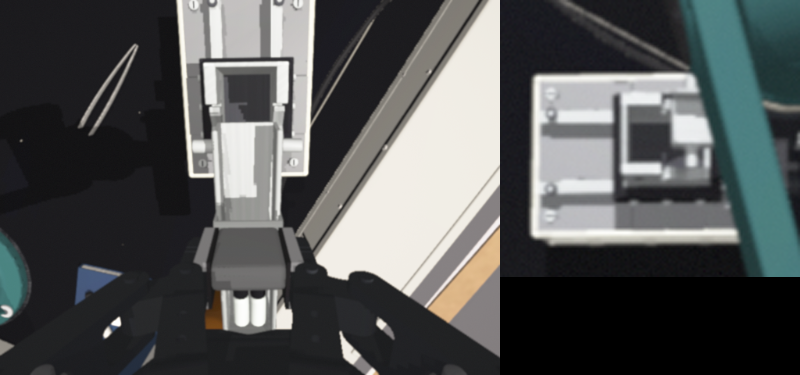

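Run:
```python
from h import *
d=load('w4');a=d['frame'][60:210,225:415,::-1];cv2.imwrite('pics/c7.png',cv2.resize(a,None,fx=4,fy=4,interpolation=cv2.INTER_CUBIC))
```

```text
(no output)
```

View pics/c7.png

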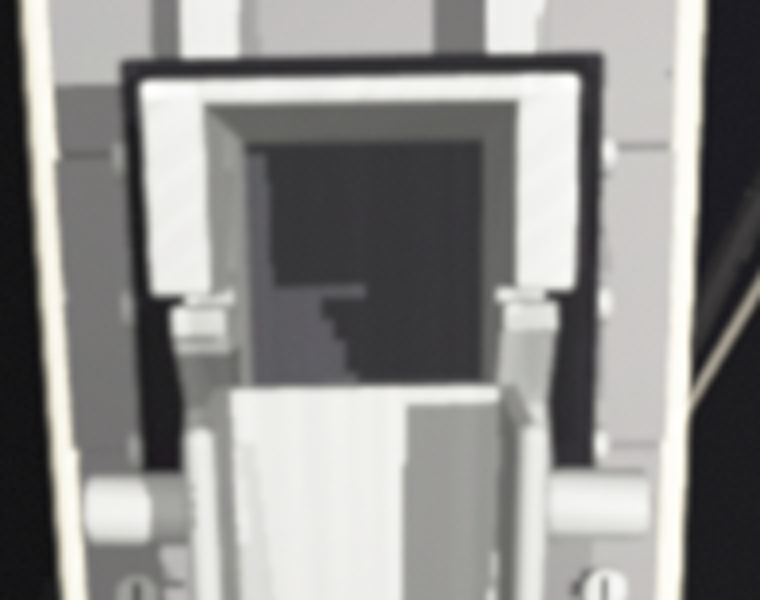

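Run:
```python
from h import *
d=load('w4');f=lambda p:np.array(p,float)/4+[225,60]
yaw=1.553;ux=np.array([np.cos(yaw),np.sin(yaw)]);uy=np.array([-ux[1],ux[0]])
T=np.array([.4541,.1727])
def show(n,uv,z):
    P=onz(d,f(uv),z)
    print(n,'mid',P.mean(0).round(4),'w',np.linalg.norm(P[1]-P[0]).round(4),'rel TCP x,y',((P.mean(0)[:2]-T)@ux).round(4),((P.mean(0)[:2]-T)@uy).round(4))
show('pins',[(85,508),(650,500)],.231)
for z in(.180,.183,.186):show('hoodfront',[(140,80),(580,75)],z);show('hoodback',[(150,297),(575,292)],z)
show('skirt front',[(125,63),(602,56)],.13)
from rig import ctrl
import st
```

```text
pins mid [0.4537 0.219  0.231 ] w 0.0627 rel TCP x,y 0.0463 0.0012
hoodfront mid [0.4537 0.2687 0.18  ] w 0.059 rel TCP x,y 0.096 0.0021
hoodback mid [0.4534 0.2405 0.18  ] w 0.0591 rel TCP x,y 0.0678 0.0019
hoodfront mid [0.4537 0.2684 0.183 ] w 0.0582 rel TCP x,y 0.0957 0.0021
hoodback mid [0.4534 0.2406 0.183 ] w 0.0583 rel TCP x,y 0.0679 0.0019
hoodfront mid [0.4538 0.2681 0.186 ] w 0.0574 rel TCP x,y 0.0953 0.002
hoodback mid [0.4534 0.2406 0.186 ] w 0.0575 rel TCP x,y 0.0679 0.0019
skirt front mid [0.4541 0.2769 0.13  ] w 0.0782 rel TCP x,y 0.1042 0.0018
5.1667 [0.4542 0.1734 0.2759] yaw 1.5532 tilt [ 8.e-04 -5.e-04 -1.e+00] F [ 0.35 -0.2  -2.26] T [ 0.018  0.047 -0.018] 0.35364053511986365 [ 0.25 -0.06  1.46  0.    1.74  0.27]
```

Emit:
drive_tool([
  {"delta_pos": [0.25, -0.05, 0.5], "roll": 0, "fingers": 0},
  {"delta_pos": [0.25, -0.05, 1.5], "roll": 0, "fingers": 0},
  {"delta_pos": [0.25, -0.05, 3], "roll": 0, "fingers": 0},
  {"delta_pos": [0.25, -0.05, 4.3], "roll": 0, "fingers": 0},
  {"delta_pos": [0.25, -0.05, 5.4], "roll": 0, "fingers": 0},
  {"delta_pos": [0.25, -0.05, 6.1], "roll": 0, "fingers": 0},
  {"delta_pos": [0.25, -0.05, 6.5], "roll": 0, "fingers": 0},
  {"delta_pos": [0.25, -0.05, 6.5], "roll": 0, "fingers": 0},
])

```text
t: 5.83
position: [0.4533, 0.1758, 0.2099]
ee_rot: [-2.24, -2.201, 0.003]
force: [0.5, -0.1, -2.6]
gripper_width: 0.359
```

Emit:
drive_tool([
  {"delta_pos": [0, 0, 0.1], "roll": 0, "fingers": 0},
  {"delta_pos": [0, 0, 0.2], "roll": 0, "fingers": 0},
  {"delta_pos": [0, 0, 0.3], "roll": 0, "fingers": 0},
  {"delta_pos": [0, 0, 0.4], "roll": 0, "fingers": 0},
  {"delta_pos": [0, 0, 0.5], "roll": 0, "fingers": 0},
  {"delta_pos": [0, 0, 0.5], "roll": 0, "fingers": 0},
  {"delta_pos": [0, 0, 0.5], "roll": 0, "fingers": 0},
  {"delta_pos": [0, 0, 0.5], "roll": 0, "fingers": 0},
])

```text
t: 6.5
position: [0.4539, 0.1756, 0.2064]
ee_rot: [2.241, 2.201, 0.0]
force: [1.3, 0.4, -3.1]
gripper_width: 0.359
```

```bash
python3 st.py
```

```text
6.5 [0.4539 0.1756 0.2064] yaw 1.5527 tilt [ 1.e-04  2.e-04 -1.e+00] F [ 1.29  0.43 -3.13] T [ 0.056 -0.007  0.058] 0.3589008158050501 [ 0.25 -0.04  1.59  0.    1.6   0.27]
```

Emit:
drive_tool([
  {"delta_pos": [0, 0, 0.1], "roll": 0, "fingers": 0},
  {"delta_pos": [0, 0, 0.2], "roll": 0, "fingers": 0},
  {"delta_pos": [0, 0, 0.3], "roll": 0, "fingers": 0},
  {"delta_pos": [0, 0, 0.4], "roll": 0, "fingers": 0},
  {"delta_pos": [0, 0, 0.5], "roll": 0, "fingers": 0},
  {"delta_pos": [0, 0, 0.5], "roll": 0, "fingers": 0},
  {"delta_pos": [0, 0, 0.5], "roll": 0, "fingers": 0},
  {"delta_pos": [0, 0, 0.5], "roll": 0, "fingers": 0},
])

```text
t: 7.17
position: [0.454, 0.1757, 0.2016]
ee_rot: [2.241, 2.201, 0.001]
force: [-1.3, -0.8, 2.1]
gripper_width: 0.353
```

Emit:
drive_tool([
  {"delta_pos": [0, 0, 0.1], "roll": 0, "fingers": 0},
  {"delta_pos": [0, 0, 0.2], "roll": 0, "fingers": 0},
  {"delta_pos": [0, 0, 0.3], "roll": 0, "fingers": 0},
  {"delta_pos": [0, 0, 0.4], "roll": 0, "fingers": 0},
  {"delta_pos": [0, 0, 0.4], "roll": 0, "fingers": 0},
  {"delta_pos": [0, 0, 0.4], "roll": 0, "fingers": 0},
  {"delta_pos": [0, 0, 0.4], "roll": 0, "fingers": 0},
  {"delta_pos": [0, 0, 0.4], "roll": 0, "fingers": 0},
])

```text
t: 7.83
position: [0.454, 0.1757, 0.1975]
ee_rot: [2.241, 2.201, 0.001]
force: [0.2, -0.7, 1.9]
gripper_width: 0.356
```

```bash
python3 st.py
```

```text
7.8333 [0.454  0.1757 0.1975] yaw 1.5528 tilt [ 2.e-04  5.e-04 -1.e+00] F [ 0.21 -0.68  1.93] T [0.203 0.085 0.004] 0.3563137692649411 [ 0.25 -0.04  1.6   0.    1.58  0.27]
```

Emit:
drive_tool([
  {"delta_pos": [0, 0, 0.1], "roll": 0, "fingers": 0},
  {"delta_pos": [0, 0, 0.2], "roll": 0, "fingers": 0},
  {"delta_pos": [0, 0, 0.3], "roll": 0, "fingers": 0},
  {"delta_pos": [0, 0, 0.3], "roll": 0, "fingers": 0},
  {"delta_pos": [0, 0, 0.3], "roll": 0, "fingers": 0},
  {"delta_pos": [0, 0, 0.3], "roll": 0, "fingers": 0},
  {"delta_pos": [0, 0, 0.3], "roll": 0, "fingers": 0},
  {"delta_pos": [0, 0, 0.3], "roll": 0, "fingers": 0},
])

```text
t: 8.5
position: [0.454, 0.1757, 0.1945]
ee_rot: [2.241, 2.201, 0.001]
force: [0.2, -0.1, 3.8]
gripper_width: 0.354
```

Emit:
drive_tool([
  {"delta_pos": [0, 0, 0.05], "roll": 0, "fingers": 0},
  {"delta_pos": [0, 0, 0.1], "roll": 0, "fingers": 0},
  {"delta_pos": [0, 0, 0.15], "roll": 0, "fingers": 0},
  {"delta_pos": [0, 0, 0.15], "roll": 0, "fingers": 0},
  {"delta_pos": [0, 0, 0.15], "roll": 0, "fingers": 0},
  {"delta_pos": [0, 0, 0.15], "roll": 0, "fingers": 0},
  {"delta_pos": [0, 0, 0.15], "roll": 0, "fingers": 0},
  {"delta_pos": [0, 0, 0.15], "roll": 0, "fingers": 0},
])

```text
t: 9.17
position: [0.4541, 0.1756, 0.194]
ee_rot: [2.241, 2.201, 0.002]
force: [-1.3, -1.5, 7.4]
gripper_width: 0.357
```

```bash
python3 st.py
```

```text
9.1667 [0.4541 0.1756 0.194 ] yaw 1.5528 tilt [ 3.0e-04  1.2e-03 -1.0e+00] F [-1.28 -1.52  7.42] T [ 0.227  0.284 -0.013] 0.35703403086063934 [ 0.25 -0.04  1.61 -0.    1.57  0.27]
```

Emit:
drive_tool([
  {"delta_pos": [0, 0, 0], "roll": 0, "fingers": 0},
  {"delta_pos": [0, 0, 0], "roll": 0, "fingers": 0},
  {"delta_pos": [0, 0, 0], "roll": 0, "fingers": 0},
  {"delta_pos": [0, 0, 0], "roll": 0, "fingers": 0},
  {"delta_pos": [0, 0, 0], "roll": 0, "fingers": 0},
  {"delta_pos": [0, 0, 0], "roll": 0, "fingers": 0},
  {"delta_pos": [0, 0, 0], "roll": 0, "fingers": 0},
  {"delta_pos": [0, 0, 0], "roll": 0, "fingers": 0},
], force=20)

```text
t: 9.83
position: [0.454, 0.1756, 0.194]
ee_rot: [2.241, 2.201, 0.002]
force: [-2.0, -0.8, 7.4]
gripper_width: 0.357
```

```bash
python3 st.py
```

```text
9.8333 [0.454  0.1756 0.194 ] yaw 1.5528 tilt [ 3.0e-04  1.2e-03 -1.0e+00] F [-1.98 -0.76  7.38] T [0.215 0.252 0.019] 0.35670706195504936 [ 0.25 -0.04  1.61 -0.    1.57  0.27]
```

Emit:
drive_tool([
  {"delta_pos": [0, 0, 0], "roll": 0, "fingers": 0},
  {"delta_pos": [0, 0, 0], "roll": 0, "fingers": 0},
  {"delta_pos": [0, 0, -0.4], "roll": 0, "fingers": 0},
  {"delta_pos": [0, 0, -1.4], "roll": 0, "fingers": 0},
  {"delta_pos": [0, 0, -3], "roll": 0, "fingers": 0},
  {"delta_pos": [0, 0, -5.2], "roll": 0, "fingers": 0},
  {"delta_pos": [0, 0, -7.3], "roll": 0, "fingers": 0},
  {"delta_pos": [0, 0, -8.4], "roll": 0, "fingers": 0},
], force=120)

```text
t: 10.5
position: [0.454, 0.1757, 0.2785]
ee_rot: [2.241, 2.201, 0.001]
force: [0.1, 0.7, -2.0]
gripper_width: 0.354
```

Emit:
drive_tool([
  {"delta_pos": [0.9, 0.1, 0], "roll": -0.03, "fingers": 0},
  {"delta_pos": [2.5, 0.3, 0], "roll": -0.09, "fingers": 0},
  {"delta_pos": [4.5, 0.6, 0], "roll": -0.16, "fingers": 0},
  {"delta_pos": [6.6, 0.9, 0], "roll": -0.24, "fingers": 0},
  {"delta_pos": [8.7, 1.2, 0], "roll": -0.32, "fingers": 0},
  {"delta_pos": [10.7, 1.4, 0], "roll": -0.39, "fingers": 0},
  {"delta_pos": [12.2, 1.6, 0], "roll": -0.44, "fingers": 0},
  {"delta_pos": [12.9, 1.7, 0], "roll": -0.467, "fingers": 0},
])

```text
t: 11.17
position: [0.4723, 0.3065, 0.2738]
ee_rot: [-1.662, -2.662, 0.005]
force: [-0.2, 0.4, -2.0]
gripper_width: 0.354
```

Emit:
drive_tool([
  {"delta_pos": [0.8, 0.5, 0], "roll": -0.03, "fingers": 0},
  {"delta_pos": [2.1, 1.4, 0], "roll": -0.09, "fingers": 0},
  {"delta_pos": [3.7, 2.5, 0], "roll": -0.16, "fingers": 0},
  {"delta_pos": [5.5, 3.7, 0], "roll": -0.24, "fingers": 0},
  {"delta_pos": [7.3, 5, 0], "roll": -0.32, "fingers": 0},
  {"delta_pos": [9, 6.1, 0], "roll": -0.39, "fingers": 0},
  {"delta_pos": [10.2, 7, 0], "roll": -0.44, "fingers": 0},
  {"delta_pos": [10.7, 7.3, 0], "roll": -0.467, "fingers": 0},
])

```text
t: 11.83
position: [0.4923, 0.434, 0.275]
ee_rot: [-1.004, -2.975, 0.002]
force: [-0.4, -0.1, -2.4]
gripper_width: 0.358
```

Run:
```python
import st
from h import *
d=snap('wrist','w5');s=snap('scene','s5')
for n in('w3','w5'):
    g=cv2.cvtColor(load(n)['frame'],cv2.COLOR_RGB2GRAY)
    m=(g[:,245:265]>90);print(n,'pin rows',[ (np.where(m[150:230,k])[0][[0,-1]]+150).tolist() for k in(5,10,15)])
```

```text
11.8333 [0.4923 0.434  0.275 ] yaw 2.4906 tilt [ 0.0011 -0.0019 -1.    ] F [-0.43 -0.1  -2.43] T [0.007 0.021 0.012] 0.35827018054573034 [ 0.64  0.33  1.03  0.    1.78 -0.28]
w3 pin rows [[178, 195], [178, 195], [178, 195]]
w5 pin rows [[178, 195], [178, 195], [178, 195]]
```

Emit:
drive_tool([
  {"delta_pos": [0, 0, 1], "roll": 0, "fingers": 0},
  {"delta_pos": [0, 0, 3.5], "roll": 0, "fingers": 0},
  {"delta_pos": [0, 0, 7], "roll": 0, "fingers": 0},
  {"delta_pos": [0, 0, 10.5], "roll": 0, "fingers": 0},
  {"delta_pos": [0, 0, 14], "roll": 0, "fingers": 0},
  {"delta_pos": [0, 0, 17], "roll": 0, "fingers": 0},
  {"delta_pos": [0, 0, 19], "roll": 0, "fingers": 0},
  {"delta_pos": [0, 0, 20], "roll": 0, "fingers": 0},
])

```text
t: 12.6
position: [0.4903, 0.4293, 0.0716]
ee_rot: [-1.012, -2.969, 0.011]
force: [-0.4, -0.8, -3.0]
gripper_width: 0.355
```

Emit:
drive_tool([
  {"delta_pos": [0, 0, 0.2], "roll": 0, "fingers": 0},
  {"delta_pos": [0, 0, 0.4], "roll": 0, "fingers": 0},
  {"delta_pos": [0, 0, 0.6], "roll": 0, "fingers": 0},
  {"delta_pos": [0, 0, 0.7], "roll": 0, "fingers": 0},
  {"delta_pos": [0, 0, 0.7], "roll": 0, "fingers": 0},
  {"delta_pos": [0, 0, 0.7], "roll": 0, "fingers": 4.5},
  {"delta_pos": [0, 0, 0.7], "roll": 0, "fingers": 4.5},
  {"delta_pos": [0, 0, 0.7], "roll": 0, "fingers": 4.5},
])

```text
t: 13.27
position: [0.4932, 0.4329, 0.0712]
ee_rot: [1.01, 2.973, 0.003]
force: [-0.5, -0.3, -0.1]
gripper_width: 0.525
```

Emit:
drive_tool([
  {"delta_pos": [0, 0, -0.6], "roll": 0, "fingers": 4.5},
  {"delta_pos": [0, 0, -1.4], "roll": 0, "fingers": 4.5},
  {"delta_pos": [0, 0, -1.8], "roll": 0, "fingers": 4.5},
  {"delta_pos": [0, 0, -1.8], "roll": 0, "fingers": 4.5},
  {"delta_pos": [0, 0, -1.8], "roll": 0, "fingers": 0},
  {"delta_pos": [0, 0, -1.8], "roll": 0, "fingers": 0},
  {"delta_pos": [0, 0, -1.8], "roll": 0, "fingers": 0},
  {"delta_pos": [0, 0, -1.8], "roll": 0, "fingers": 0},
])

```text
t: 13.93
position: [0.4929, 0.4329, 0.0893]
ee_rot: [1.01, 2.974, 0.003]
force: [-0.8, -0.1, 5.4]
gripper_width: 0.335
```

Run:
```python
import st
from h import *
d=snap('wrist','w6')
g=cv2.cvtColor(d['frame'],cv2.COLOR_RGB2GRAY)
for k in(250,255,260,375,380,385): print(k,(np.where(g[120:260,k]>90)[0]+120)[[0,-1]])
```

```text
13.9333 [0.4929 0.4329 0.0893] yaw 2.4869 tilt [-4.0e-04  2.2e-03 -1.0e+00] F [-0.83 -0.14  5.41] T [-0.113  0.164  0.01 ] 0.33498720081362104 [ 0.63  0.39  1.32  0.    1.43 -0.28]Traceback (most recent call last):
  File "<stdin>", line 5, in <module>
IndexError: index 0 is out of bounds for axis 0 with size 0
```

Emit:
drive_tool([
  {"delta_pos": [0, 0, -0.2], "roll": 0, "fingers": 0},
  {"delta_pos": [0, 0, -0.5], "roll": 0, "fingers": 0},
  {"delta_pos": [0, 0, -1], "roll": 0, "fingers": 0},
  {"delta_pos": [0, 0, -2], "roll": 0, "fingers": 0},
  {"delta_pos": [0, 0, -3.5], "roll": 0, "fingers": 0},
  {"delta_pos": [0, 0, -5], "roll": 0, "fingers": 0},
  {"delta_pos": [0, 0, -5.7], "roll": 0, "fingers": 0},
  {"delta_pos": [0, 0, -6], "roll": 0, "fingers": 0},
])

```text
t: 14.65
position: [0.4933, 0.433, 0.1503]
ee_rot: [1.01, 2.973, 0.005]
force: [-0.1, -0.1, -2.6]
gripper_width: 0.336
```

Run:
```python
import st
from h import *
snap('wrist','w7')
for n in('w5','w6','w7'):
    g=cv2.cvtColor(load(n)['frame'],cv2.COLOR_RGB2GRAY)
    print(n,[(k,(lambda w:(w[0]+100,w[-1]+100,len(w)) if len(w) else None)(np.where(g[100:260,k]>90)[0])) for k in(248,254,260,266,376,382)])
cv2.imwrite('pics/c8.png',np.hstack([load(n)['frame'][130:430,190:460,::-1] for n in('w6','w7')]))
```

```text
14.65 [0.4933 0.433  0.1503] yaw 2.4868 tilt [-0.001   0.0036 -1.    ] F [-0.07 -0.11 -2.62] T [-0.031  0.063  0.023] 0.33563066715785367 [ 0.63  0.36  1.25  0.    1.54 -0.28]
w5 [(248, (np.int64(178), np.int64(259), 27)), (254, (np.int64(178), np.int64(259), 20)), (260, (np.int64(178), np.int64(195), 18)), (266, (np.int64(178), np.int64(195), 18)), (376, (np.int64(177), np.int64(194), 18)), (382, (np.int64(177), np.int64(194), 18))]
w6 [(248, None), (254, (np.int64(175), np.int64(187), 13)), (260, (np.int64(173), np.int64(189), 17)), (266, (np.int64(173), np.int64(189), 17)), (376, (np.int64(172), np.int64(189), 18)), (382, None)]
w7 [(248, None), (254, (np.int64(174), np.int64(186), 13)), (260, (np.int64(173), np.int64(189), 17)), (266, (np.int64(173), np.int64(189), 17)), (376, (np.int64(172), np.int64(188), 17)), (382, (np.int64(180), np.int64(181), 2))]
```

View pics/c8.png

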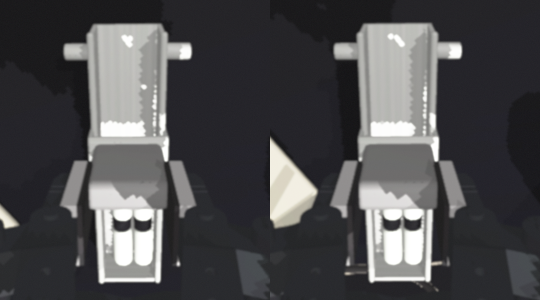

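Emit:
drive_tool([
  {"delta_pos": [0, 0, -0.7], "roll": 0, "fingers": 0},
  {"delta_pos": [0, 0, -2.5], "roll": 0, "fingers": 0},
  {"delta_pos": [0, 0, -5], "roll": 0, "fingers": 0},
  {"delta_pos": [0, 0, -8], "roll": 0, "fingers": 0},
  {"delta_pos": [0, 0, -11], "roll": 0, "fingers": 0},
  {"delta_pos": [0, 0, -13], "roll": 0, "fingers": 0},
  {"delta_pos": [0, 0, -14.2], "roll": 0, "fingers": 0},
  {"delta_pos": [0, 0, -14.5], "roll": 0, "fingers": 0},
])

```text
t: 15.37
position: [0.493, 0.4327, 0.2956]
ee_rot: [1.01, 2.972, 0.005]
force: [0.3, -0.2, -2.4]
gripper_width: 0.335
```

Emit:
drive_tool([
  {"delta_pos": [-0.4, -0.8, 0], "roll": 0.03, "fingers": 0},
  {"delta_pos": [-1.2, -2.2, 0], "roll": 0.09, "fingers": 0},
  {"delta_pos": [-2.1, -3.8, 0], "roll": 0.16, "fingers": 0},
  {"delta_pos": [-3.1, -5.6, 0], "roll": 0.23, "fingers": 0},
  {"delta_pos": [-4.1, -7.4, 0], "roll": 0.31, "fingers": 0},
  {"delta_pos": [-5, -9.2, 0], "roll": 0.38, "fingers": 0},
  {"delta_pos": [-5.8, -10.6, 0], "roll": 0.44, "fingers": 0},
  {"delta_pos": [-6.3, -11.4, 0], "roll": 0.467, "fingers": 0},
])

```text
t: 16.03
position: [0.4718, 0.301, 0.29]
ee_rot: [-1.676, -2.654, 0.008]
force: [0.1, -0.5, -3.0]
gripper_width: 0.334
```

Emit:
drive_tool([
  {"delta_pos": [-0.8, -0.6, 0], "roll": 0.03, "fingers": 0},
  {"delta_pos": [-2.2, -1.5, 0], "roll": 0.09, "fingers": 0},
  {"delta_pos": [-3.8, -2.6, 0], "roll": 0.16, "fingers": 0},
  {"delta_pos": [-5.6, -3.8, 0], "roll": 0.24, "fingers": 0},
  {"delta_pos": [-7.4, -5, 0], "roll": 0.32, "fingers": 0},
  {"delta_pos": [-9.2, -6.2, 0], "roll": 0.39, "fingers": 0},
  {"delta_pos": [-10.4, -7, 0], "roll": 0.44, "fingers": 0},
  {"delta_pos": [-10.7, -7.35, 0], "roll": 0.467, "fingers": 0},
])

```text
t: 16.7
position: [0.4528, 0.1734, 0.2918]
ee_rot: [-2.246, -2.196, 0.003]
force: [0.5, 0.8, -3.1]
gripper_width: 0.338
```

Emit:
drive_tool([
  {"delta_pos": [0, 0, 0.5], "roll": 0, "fingers": 0},
  {"delta_pos": [0, 0, 1.5], "roll": 0, "fingers": 0},
  {"delta_pos": [0, 0, 3], "roll": 0, "fingers": 0},
  {"delta_pos": [0, 0, 4.5], "roll": 0, "fingers": 0},
  {"delta_pos": [0, 0, 5.5], "roll": 0, "fingers": 0},
  {"delta_pos": [0, 0, 6.2], "roll": 0, "fingers": 0},
  {"delta_pos": [0, 0, 6.5], "roll": 0, "fingers": 0},
  {"delta_pos": [0, 0, 6.5], "roll": 0, "fingers": 0},
])

```text
t: 17.37
position: [0.4529, 0.1756, 0.2267]
ee_rot: [-2.24, -2.202, 0.002]
force: [0.2, -0.9, -1.4]
gripper_width: 0.335
```

```bash
python3 st.py
```

```text
17.3667 [0.4529 0.1756 0.2267] yaw 1.5536 tilt [-3.0e-04 -1.8e-03 -1.0e+00] F [ 0.16 -0.95 -1.41] T [ 0.066  0.019 -0.001] 0.3350830558521256 [ 0.25 -0.05  1.55  0.    1.64  0.27]
```

Emit:
drive_tool([
  {"delta_pos": [0, 0.1, 0.2], "roll": 0, "fingers": 0},
  {"delta_pos": [0, 0.1, 0.4], "roll": 0, "fingers": 0},
  {"delta_pos": [0, 0.1, 0.6], "roll": 0, "fingers": 0},
  {"delta_pos": [0, 0.1, 0.8], "roll": 0, "fingers": 0},
  {"delta_pos": [0, 0.1, 1], "roll": 0, "fingers": 0},
  {"delta_pos": [0, 0.1, 1.1], "roll": 0, "fingers": 0},
  {"delta_pos": [0, 0.1, 1.2], "roll": 0, "fingers": 0},
  {"delta_pos": [0, 0.1, 1.2], "roll": 0, "fingers": 0},
])

```text
t: 18.03
position: [0.4549, 0.1752, 0.2164]
ee_rot: [2.241, 2.2, 0.003]
force: [1.8, -1.6, 2.4]
gripper_width: 0.338
```

Emit:
drive_tool([
  {"delta_pos": [0, 0, 0.05], "roll": 0, "fingers": 0},
  {"delta_pos": [0, 0, 0.1], "roll": 0, "fingers": 0},
  {"delta_pos": [0, 0, 0.15], "roll": 0, "fingers": 0},
  {"delta_pos": [0, 0, 0.15], "roll": 0, "fingers": 0},
  {"delta_pos": [0, 0, 0.15], "roll": 0, "fingers": 0},
  {"delta_pos": [0, 0, 0.15], "roll": 0, "fingers": 0},
  {"delta_pos": [0, 0, 0.15], "roll": 0, "fingers": 0},
  {"delta_pos": [0, 0, 0.15], "roll": 0, "fingers": 0},
])

```text
t: 18.7
position: [0.4545, 0.1753, 0.2145]
ee_rot: [2.241, 2.201, 0.001]
force: [2.4, -2.8, 3.4]
gripper_width: 0.337
```

```bash
python3 st.py
```

```text
18.7 [0.4545 0.1753 0.2145] yaw 1.5527 tilt [ 0.e+00  6.e-04 -1.e+00] F [ 2.37 -2.76  3.38] T [-0.228 -0.607 -0.04 ] 0.3371996460248272 [ 0.25 -0.04  1.57 -0.    1.61  0.27]
```

Emit:
drive_tool([
  {"delta_pos": [-0.03, -0.08, 0.05], "roll": 0, "fingers": 0},
  {"delta_pos": [-0.05, -0.08, 0.1], "roll": 0, "fingers": 0},
  {"delta_pos": [-0.05, -0.08, 0.15], "roll": 0, "fingers": 0},
  {"delta_pos": [-0.05, -0.08, 0.2], "roll": 0, "fingers": 0},
  {"delta_pos": [-0.05, -0.08, 0.2], "roll": 0, "fingers": 0},
  {"delta_pos": [-0.05, -0.08, 0.2], "roll": 0, "fingers": 0},
  {"delta_pos": [-0.05, -0.08, 0.2], "roll": 0, "fingers": 0},
  {"delta_pos": [-0.05, -0.08, 0.2], "roll": 0, "fingers": 0},
])

```text
t: 19.37
position: [0.4534, 0.1747, 0.2131]
ee_rot: [2.241, 2.201, 0.0]
force: [1.9, -3.2, 6.3]
gripper_width: 0.34
```

```bash
python3 st.py
```

```text
19.3667 [0.4534 0.1747 0.2131] yaw 1.5529 tilt [-0.e+00  4.e-04 -1.e+00] F [ 1.92 -3.2   6.34] T [-0.222 -0.255  0.043] 0.3397355875878252 [ 0.25 -0.05  1.58 -0.    1.61  0.27]
```

Emit:
drive_tool([
  {"delta_pos": [0, 0, 0.03], "roll": 0, "fingers": 0},
  {"delta_pos": [0, 0, 0.06], "roll": 0, "fingers": 0},
  {"delta_pos": [0, 0, 0.1], "roll": 0, "fingers": 0},
  {"delta_pos": [0, 0, 0.1], "roll": 0, "fingers": 0},
  {"delta_pos": [0, 0, 0.1], "roll": 0, "fingers": 0},
  {"delta_pos": [0, 0, 0.1], "roll": 0, "fingers": 0},
  {"delta_pos": [0, 0, 0.1], "roll": 0, "fingers": 0},
  {"delta_pos": [0, 0, 0.1], "roll": 0, "fingers": 0},
])

```text
t: 20.03
position: [0.4534, 0.1744, 0.2128]
ee_rot: [2.241, 2.201, 0.001]
force: [0.3, -4.1, 8.8]
gripper_width: 0.334
```

Run:
```python
import st
from h import *
d=snap('wrist','w8')
g=cv2.cvtColor(d['frame'],cv2.COLOR_RGB2GRAY)
print([(k,np.where(np.abs(np.diff((g[140:220,k]>90).astype(int))))[0]+140) for k in(254,260,266,376)])
```

```text
20.0333 [0.4534 0.1744 0.2128] yaw 1.5527 tilt [-4.e-04  1.e-03 -1.e+00] F [ 0.32 -4.08  8.84] T [-0.358  0.007  0.016] 0.3344465561773773 [ 0.25 -0.05  1.58 -0.    1.61  0.27]
[(254, array([143, 146, 153, 170, 185])), (260, array([214])), (266, array([214])), (376, array([142, 143, 165, 168, 185, 194, 212]))]
```

Emit:
drive_tool([
  {"delta_pos": [0, 0, 0], "roll": 0, "fingers": 0},
  {"delta_pos": [0, 0, 0], "roll": 0, "fingers": 0},
  {"delta_pos": [0.1, 0, -0.06], "roll": 0, "fingers": 0},
  {"delta_pos": [0.2, 0, -0.13], "roll": 0, "fingers": 0},
  {"delta_pos": [0.3, 0, -0.19], "roll": 0, "fingers": 0},
  {"delta_pos": [0.3, 0, -0.19], "roll": 0, "fingers": 0},
  {"delta_pos": [0.3, 0, -0.19], "roll": 0, "fingers": 0},
  {"delta_pos": [0.3, 0, -0.19], "roll": 0, "fingers": 0},
], force=20)

```text
t: 20.75
position: [0.4535, 0.1761, 0.2141]
ee_rot: [2.24, 2.198, -0.004]
force: [1.3, -7.5, 7.8]
gripper_width: 0.34
```

```bash
python3 st.py
```

```text
20.75 [0.4535 0.1761 0.2141] yaw 1.5519 tilt [-3.9e-03  4.0e-04 -1.0e+00] F [ 1.33 -7.5   7.84] T [-1.054 -0.167  0.021] 0.33984387577188585 [ 0.26 -0.04  1.57 -0.    1.61  0.27]
```

Emit:
drive_tool([
  {"delta_pos": [0.1, 0, -0.06], "roll": 0, "fingers": 0},
  {"delta_pos": [0.2, 0, -0.12], "roll": 0, "fingers": 0},
  {"delta_pos": [0.3, 0, -0.18], "roll": 0, "fingers": 0},
  {"delta_pos": [0.4, 0, -0.24], "roll": 0, "fingers": 0},
  {"delta_pos": [0.4, 0, -0.24], "roll": 0, "fingers": 0},
  {"delta_pos": [0.4, 0, -0.24], "roll": 0, "fingers": 0},
  {"delta_pos": [0.4, 0, -0.24], "roll": 0, "fingers": 0},
  {"delta_pos": [0.4, 0, -0.24], "roll": 0, "fingers": 0},
])

```text
t: 21.42
position: [0.4534, 0.1783, 0.2157]
ee_rot: [2.24, 2.195, -0.01]
force: [1.2, -10.4, 6.0]
gripper_width: 0.334
```

```bash
python3 st.py
```

```text
21.4167 [0.4534 0.1783 0.2157] yaw 1.5508 tilt [-8.3e-03 -7.0e-04 -1.0e+00] F [  1.24 -10.37   6.  ] T [-2.036 -0.286  0.03 ] 0.33424506241298546 [ 0.26 -0.04  1.57 -0.01  1.62  0.28]
```

```bash
cat > track.py <<'E'
from h import *
# shift of pin patches from w8 to the named picture, and what a pin fixed in the world / lifted by dz would give
def track(n):
    a,b=load('w8'),load(n);ga,gb=[cv2.cvtColor(x['frame'],cv2.COLOR_RGB2GRAY) for x in(a,b)]
    ux=np.array([np.cos(1.5528),np.sin(1.5528)]);uy=np.array([-ux[1],ux[0]])
    m=np.array([.4534,.1744])+.0458*ux
    for s in(1,-1):
        P=np.r_[m+s*uy*.024,.149];p=proj(a,[P])[0]
        u,v=p.round().astype(int);w=9
        r=cv2.matchTemplate(gb[v-60:v+40,u-30:u+30],ga[v-w:v+w+1,u-w:u+w+1],cv2.TM_CCOEFF_NORMED);_,q,_,l=cv2.minMaxLoc(r)
        sh=np.array([l[0]-30+w,l[1]-60+w])
        f=lambda d:(proj(b,[P+d])[0]-p).round(1)
        print(s,'at',p.round(1),'meas shift',sh,'q',round(q,2),'fixed',f([0,0,0]),'up3mm',f([0,0,.003]),'fwd3mm',f([0,.003,0]))
E
python3 - <<'E'
from track import *
snap('wrist','w9');track('w9')
a=[cv2.resize(load(n)['frame'][60:240,215:425,::-1],None,fx=1.9,fy=1.9) for n in('w8','w9')]
cv2.imwrite('pics/c9.png',np.hstack(a))
E
```

```text
1 at [270.4 183.6] meas shift [1 6] q 0.99 fixed [1. 6.] up3mm [0.3 7. ] fwd3mm [0.7 0. ]
-1 at [367.8 183.6] meas shift [-1  6] q 0.98 fixed [-0.7  5.8] up3mm [0.  6.8] fwd3mm [-0.6 -0.2]
```

Emit:
drive_tool([
  {"delta_pos": [0.1, 0, -0.04], "roll": 0, "fingers": 0},
  {"delta_pos": [0.2, 0, -0.08], "roll": 0, "fingers": 0},
  {"delta_pos": [0.3, 0, -0.13], "roll": 0, "fingers": 0},
  {"delta_pos": [0.4, 0, -0.18], "roll": 0, "fingers": 0},
  {"delta_pos": [0.5, 0, -0.23], "roll": 0, "fingers": 0},
  {"delta_pos": [0.5, 0, -0.23], "roll": 0, "fingers": 0},
  {"delta_pos": [0.5, 0, -0.23], "roll": 0, "fingers": 0},
  {"delta_pos": [0.5, 0, -0.23], "roll": 0, "fingers": 0},
])

```text
t: 22.13
position: [0.4534, 0.1811, 0.2177]
ee_rot: [2.239, 2.191, -0.017]
force: [1.4, -16.6, 5.4]
gripper_width: 0.334
```

Run:
```python
import st
from track import *
snap('wrist','w10');track('w10')
```

```text
22.1333 [0.4534 0.1811 0.2177] yaw 1.5494 tilt [-0.0139 -0.0014 -0.9999] F [  1.37 -16.6    5.45] T [-3.234 -0.207  0.022] 0.3341571204288201 [ 0.27 -0.04  1.56 -0.01  1.63  0.29]
1 at [270.4 183.6] meas shift [1 9] q 0.96 fixed [ 1.8 10.1] up3mm [ 1.1 11.2] fwd3mm [1.4 4.2]
-1 at [367.8 183.6] meas shift [-1  9] q 0.99 fixed [-1.1  9.8] up3mm [-0.4 10.9] fwd3mm [-1.  4.]
```

Emit:
drive_tool([
  {"delta_pos": [-0.1, 0, 0], "roll": 0, "fingers": 1},
  {"delta_pos": [-0.2, 0, 0.03], "roll": 0, "fingers": 2},
  {"delta_pos": [-0.2, 0, 0.03], "roll": 0, "fingers": 2.4},
  {"delta_pos": [-0.2, 0, 0.03], "roll": 0, "fingers": 2.6},
  {"delta_pos": [-0.2, 0, 0.03], "roll": 0, "fingers": 2.7},
  {"delta_pos": [-0.2, 0, 0.03], "roll": 0, "fingers": 2.7},
  {"delta_pos": [-0.2, 0, 0.03], "roll": 0, "fingers": 2.7},
  {"delta_pos": [-0.2, 0, 0.03], "roll": 0, "fingers": 2.7},
], force=20)

```text
t: 22.85
position: [0.4533, 0.1802, 0.2172]
ee_rot: [2.24, 2.194, -0.014]
force: [1.1, -13.8, 5.5]
gripper_width: 0.333
```

```bash
python3 st.py
```

```text
22.85 [0.4533 0.1802 0.2172] yaw 1.55 tilt [-0.0112 -0.0016 -0.9999] F [  1.08 -13.77   5.51] T [-2.58  -0.192  0.016] 0.33314704223756175 [ 0.27 -0.04  1.56 -0.01  1.62  0.29]
```

Emit:
drive_tool([
  {"delta_pos": [0, 0, 0], "roll": 0, "fingers": 2.75},
  {"delta_pos": [0, 0, 0], "roll": 0, "fingers": 2.75},
  {"delta_pos": [0, 0, 0], "roll": 0, "fingers": 2.8},
  {"delta_pos": [0, 0, 0], "roll": 0, "fingers": 2.8},
  {"delta_pos": [0, 0, 0], "roll": 0, "fingers": 2.83},
  {"delta_pos": [0, 0, 0], "roll": 0, "fingers": 2.83},
  {"delta_pos": [0, 0, 0], "roll": 0, "fingers": 2.83},
  {"delta_pos": [0, 0, 0], "roll": 0, "fingers": 2.83},
])

```text
t: 23.52
position: [0.4533, 0.1802, 0.2172]
ee_rot: [2.24, 2.194, -0.014]
force: [1.3, -12.7, 4.7]
gripper_width: 0.34
```

```bash
python3 st.py
```

```text
23.5167 [0.4533 0.1802 0.2172] yaw 1.5501 tilt [-0.0112 -0.0016 -0.9999] F [  1.33 -12.75   4.68] T [-2.477 -0.309  0.056] 0.3398534456523689 [ 0.27 -0.04  1.56 -0.01  1.62  0.29]
```

Emit:
drive_tool([
  {"delta_pos": [0, 0, 0], "roll": 0, "fingers": 2.86},
  {"delta_pos": [0, 0, 0], "roll": 0, "fingers": 2.86},
  {"delta_pos": [0, 0, 0], "roll": 0, "fingers": 2.89},
  {"delta_pos": [0, 0, 0], "roll": 0, "fingers": 2.89},
  {"delta_pos": [0, 0, 0], "roll": 0, "fingers": 2.92},
  {"delta_pos": [0, 0, 0], "roll": 0, "fingers": 2.92},
  {"delta_pos": [0, 0, 0], "roll": 0, "fingers": 2.92},
  {"delta_pos": [0, 0, 0], "roll": 0, "fingers": 2.92},
])

```text
t: 24.18
position: [0.4532, 0.1803, 0.2172]
ee_rot: [2.24, 2.194, -0.014]
force: [0.5, -12.6, 5.6]
gripper_width: 0.346
```

```bash
python3 st.py
```

```text
24.1833 [0.4532 0.1803 0.2172] yaw 1.5501 tilt [-0.0109 -0.0018 -0.9999] F [  0.47 -12.57   5.6 ] T [-2.515 -0.208  0.044] 0.34610724770758283 [ 0.27 -0.04  1.56 -0.01  1.62  0.29]
```

Emit:
drive_tool([
  {"delta_pos": [0, 0, 0], "roll": 0, "fingers": 2.95},
  {"delta_pos": [0, 0, 0], "roll": 0, "fingers": 2.95},
  {"delta_pos": [0, 0, 0], "roll": 0, "fingers": 2.98},
  {"delta_pos": [0, 0, 0], "roll": 0, "fingers": 2.98},
  {"delta_pos": [0, 0, 0], "roll": 0, "fingers": 3.01},
  {"delta_pos": [0, 0, 0], "roll": 0, "fingers": 3.01},
  {"delta_pos": [0, 0, 0], "roll": 0, "fingers": 3.01},
  {"delta_pos": [0, 0, 0], "roll": 0, "fingers": 3.01},
])

```text
t: 24.85
position: [0.4531, 0.181, 0.2175]
ee_rot: [2.24, 2.195, -0.012]
force: [-0.1, -10.8, 5.5]
gripper_width: 0.354
```

```bash
python3 st.py
```

```text
24.85 [0.4531 0.181  0.2175] yaw 1.5506 tilt [-0.0091 -0.0019 -1.    ] F [ -0.06 -10.82   5.5 ] T [-2.199 -0.01  -0.019] 0.3543505890179982 [ 0.27 -0.04  1.56 -0.01  1.62  0.29]
```

Emit:
drive_tool([
  {"delta_pos": [0, 0, 0], "roll": 0, "fingers": 3.03},
  {"delta_pos": [0, 0, 0], "roll": 0, "fingers": 3.05},
  {"delta_pos": [0.05, 0, -0.02], "roll": 0, "fingers": 3.06},
  {"delta_pos": [0.1, 0, -0.05], "roll": 0, "fingers": 3.06},
  {"delta_pos": [0.2, 0, -0.1], "roll": 0, "fingers": 3.06},
  {"delta_pos": [0.3, 0, -0.15], "roll": 0, "fingers": 3.06},
  {"delta_pos": [0.3, 0, -0.15], "roll": 0, "fingers": 3.06},
  {"delta_pos": [0.3, 0, -0.15], "roll": 0, "fingers": 3.06},
])

```text
t: 25.52
position: [0.4532, 0.1845, 0.2192]
ee_rot: [2.24, 2.196, -0.011]
force: [0.6, -10.4, 6.9]
gripper_width: 0.361
```

Run:
```python
import st
from track import *
snap('wrist','w11');track('w11')
```

```text
25.5167 [0.4532 0.1845 0.2192] yaw 1.5512 tilt [-0.0081 -0.0016 -1.    ] F [  0.63 -10.44   6.94] T [-1.938 -0.061  0.104] 0.36122133556917 [ 0.28 -0.04  1.56 -0.01  1.63  0.29]
1 at [270.4 183.6] meas shift [-18  26] q 0.8 fixed [ 3.2 16.8] up3mm [ 2.5 17.9] fwd3mm [ 2.9 11. ]
-1 at [367.8 183.6] meas shift [-1 15] q 0.99 fixed [-1.  16.7] up3mm [-0.3 17.8] fwd3mm [-0.9 10.9]
```

Emit:
drive_tool([
  {"delta_pos": [0.15, 0, -0.07], "roll": 0, "fingers": 3.07},
  {"delta_pos": [0.3, 0, -0.15], "roll": 0, "fingers": 3.08},
  {"delta_pos": [0.45, 0, -0.22], "roll": 0, "fingers": 3.08},
  {"delta_pos": [0.6, 0, -0.29], "roll": 0, "fingers": 3.08},
  {"delta_pos": [0.75, 0, -0.35], "roll": 0, "fingers": 3.08},
  {"delta_pos": [0.75, 0, -0.35], "roll": 0, "fingers": 3.08},
  {"delta_pos": [0.75, 0, -0.35], "roll": 0, "fingers": 3.08},
  {"delta_pos": [0.75, 0, -0.35], "roll": 0, "fingers": 3.08},
])

```text
t: 26.23
position: [0.4533, 0.1927, 0.2227]
ee_rot: [2.24, 2.198, -0.009]
force: [1.7, -9.1, 6.0]
gripper_width: 0.361
```

Run:
```python
import st
from track import *
snap('wrist','w12');track('w12')
```

```text
26.2333 [0.4533 0.1927 0.2227] yaw 1.5516 tilt [-0.0064 -0.0016 -1.    ] F [ 1.69 -9.09  5.98] T [-1.641 -0.112 -0.008] 0.36082002639023686 [ 0.29 -0.03  1.54 -0.01  1.63  0.31]
1 at [270.4 183.6] meas shift [ 3 29] q 0.79 fixed [ 4.5 31. ] up3mm [ 3.9 32.3] fwd3mm [ 4.2 25.4]
-1 at [367.8 183.6] meas shift [-3 29] q 0.98 fixed [-2.3 30.9] up3mm [-1.6 32.2] fwd3mm [-2.2 25.4]
```

Emit:
drive_tool([
  {"delta_pos": [0.2, 0, -0.05], "roll": 0, "fingers": 3.08},
  {"delta_pos": [0.45, 0, -0.1], "roll": 0, "fingers": 3.08},
  {"delta_pos": [0.7, 0, -0.17], "roll": 0, "fingers": 3.08},
  {"delta_pos": [0.95, 0, -0.23], "roll": 0, "fingers": 3.08},
  {"delta_pos": [1.2, 0, -0.28], "roll": 0, "fingers": 3.08},
  {"delta_pos": [1.3, 0, -0.3], "roll": 0, "fingers": 3.08},
  {"delta_pos": [1.3, 0, -0.3], "roll": 0, "fingers": 3.08},
  {"delta_pos": [1.3, 0, -0.3], "roll": 0, "fingers": 3.08},
])

```text
t: 26.95
position: [0.4536, 0.2061, 0.2264]
ee_rot: [2.24, 2.198, -0.007]
force: [0.6, -7.5, 7.3]
gripper_width: 0.362
```

Run:
```python
import st
from track import *
snap('wrist','w13');track('w13')
```

```text
26.95 [0.4536 0.2061 0.2264] yaw 1.5518 tilt [-5.5e-03 -8.0e-04 -1.0e+00] F [ 0.6  -7.47  7.32] T [-1.512 -0.002  0.066] 0.3615441877970489 [ 0.32 -0.02  1.53 -0.    1.64  0.33]
1 at [270.4 183.6] meas shift [  4 -17] q 0.75 fixed [ 5.8 53.3] up3mm [ 5.3 54.9] fwd3mm [ 5.6 48.1]
-1 at [367.8 183.6] meas shift [-2 29] q 0.7 fixed [-4.2 53.3] up3mm [-3.6 54.8] fwd3mm [-4.1 48. ]
```

Emit:
drive_tool([
  {"delta_pos": [0.2, 0, -0.03], "roll": 0, "fingers": 3.08},
  {"delta_pos": [0.45, 0, -0.06], "roll": 0, "fingers": 3.08},
  {"delta_pos": [0.7, 0, -0.09], "roll": 0, "fingers": 3.08},
  {"delta_pos": [0.95, 0, -0.1], "roll": 0, "fingers": 3.08},
  {"delta_pos": [1.2, 0, -0.11], "roll": 0, "fingers": 3.08},
  {"delta_pos": [1.3, 0, -0.11], "roll": 0, "fingers": 3.08},
  {"delta_pos": [1.3, 0, -0.11], "roll": 0, "fingers": 3.08},
  {"delta_pos": [1.3, 0, -0.11], "roll": 0, "fingers": 3.08},
])

```text
t: 27.67
position: [0.4539, 0.2198, 0.2271]
ee_rot: [2.24, 2.199, -0.005]
force: [0.7, -5.1, 7.2]
gripper_width: 0.367
```

```bash
python3 st.py
```

```text
27.6667 [0.4539 0.2198 0.2271] yaw 1.5524 tilt [-3.9e-03 -9.0e-04 -1.0e+00] F [ 0.68 -5.13  7.19] T [-1.139 -0.126 -0.011] 0.36689326398629013 [ 0.34 -0.01  1.51 -0.    1.64  0.36]
```

Emit:
drive_tool([
  {"delta_pos": [0.2, 0, 0], "roll": 0, "fingers": 3.08},
  {"delta_pos": [0.45, 0, 0.01], "roll": 0, "fingers": 3.08},
  {"delta_pos": [0.7, 0, 0.03], "roll": 0, "fingers": 3.08},
  {"delta_pos": [0.95, 0, 0.06], "roll": 0, "fingers": 3.08},
  {"delta_pos": [1.2, 0, 0.1], "roll": 0, "fingers": 3.08},
  {"delta_pos": [1.3, 0, 0.12], "roll": 0, "fingers": 3.08},
  {"delta_pos": [1.3, 0, 0.12], "roll": 0, "fingers": 3.08},
  {"delta_pos": [1.3, 0, 0.12], "roll": 0, "fingers": 3.08},
])

```text
t: 28.33
position: [0.454, 0.2345, 0.2252]
ee_rot: [-2.24, -2.201, 0.002]
force: [-0.7, -2.8, 3.7]
gripper_width: 0.364
```

Run:
```python
import st
from h import *
d=snap('wrist','w14');s=snap('scene','s14')
a=cv2.resize(d['frame'][20:420,140:500,::-1],(468,520),interpolation=cv2.INTER_CUBIC);b=cv2.resize(s['frame'][170:310,280:370,::-1],(332,517),interpolation=cv2.INTER_CUBIC)
c=np.zeros((520,800,3),np.uint8);c[:,:468]=a;c[:517,468:]=b;cv2.imwrite('pics/c10.png',c)
```

```text
28.3333 [0.454  0.2345 0.2252] yaw 1.5534 tilt [ 0.     -0.0016 -1.    ] F [-0.7  -2.77  3.72] T [-0.574  0.275 -0.008] 0.3641741182675185 [0.37 0.01 1.5  0.   1.64 0.38]
```

Emit:
drive_tool([
  {"delta_pos": [0.1, 0, 0.05], "roll": 0, "fingers": 3.08},
  {"delta_pos": [0.2, 0, 0.1], "roll": 0, "fingers": 3.08},
  {"delta_pos": [0.3, 0, 0.15], "roll": 0, "fingers": 3.08},
  {"delta_pos": [0.4, 0, 0.2], "roll": 0, "fingers": 3.08},
  {"delta_pos": [0.4, 0, 0.23], "roll": 0, "fingers": 3.08},
  {"delta_pos": [0.4, 0, 0.23], "roll": 0, "fingers": 3.08},
  {"delta_pos": [0.4, 0, 0.23], "roll": 0, "fingers": 3.08},
  {"delta_pos": [0.4, 0, 0.23], "roll": 0, "fingers": 3.08},
])

```text
t: 29.1
position: [0.4545, 0.2387, 0.2244]
ee_rot: [-2.241, -2.201, -0.002]
force: [-2.9, -2.5, 7.6]
gripper_width: 0.361
```

Run:
```python
import st
from h import *
d=snap('wrist','w14');s=snap('scene','s14');t=snap('top','t14')
a=cv2.resize(d['frame'][20:420,140:500,::-1],(468,520),interpolation=cv2.INTER_CUBIC);b=cv2.resize(s['frame'][170:310,280:370,::-1],(332,517),interpolation=cv2.INTER_CUBIC)
c=np.zeros((520,800,3),np.uint8);c[:,:468]=a;c[:517,468:]=b;cv2.imwrite('pics/c10.png',c)
```

```text
29.1 [0.4545 0.2387 0.2244] yaw 1.5531 tilt [ 1.3e-03  8.0e-04 -1.0e+00] F [-2.9  -2.5   7.64] T [-0.548  0.532  0.041] 0.3613799848076437 [0.37 0.01 1.5  0.   1.63 0.39]
```

View pics/c10.png

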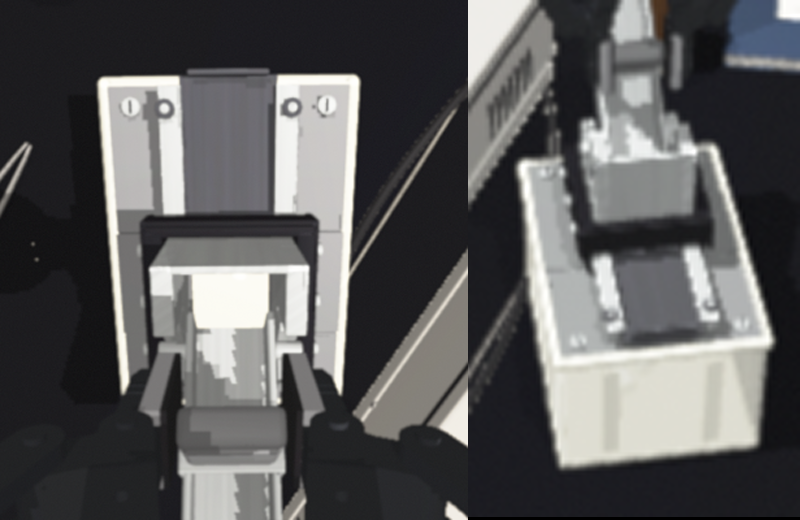

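Emit:
drive_tool([
  {"delta_pos": [0, 0, 0.03], "roll": 0, "fingers": 3.08},
  {"delta_pos": [0, 0, 0.03], "roll": 0, "fingers": 3.08},
  {"delta_pos": [0, 0, 0.03], "roll": 0, "fingers": 3.08},
  {"delta_pos": [0, 0, 0.03], "roll": 0, "fingers": 3.08},
  {"delta_pos": [0, 0, 0.03], "roll": 0, "fingers": 3.08},
  {"delta_pos": [0, 0, 0.03], "roll": 0, "fingers": 3.08},
  {"delta_pos": [0, 0, 0.03], "roll": 0, "fingers": 3.08},
  {"delta_pos": [0, 0, 0.03], "roll": 0, "fingers": 3.08},
])

```text
t: 29.92
position: [0.4545, 0.2388, 0.2244]
ee_rot: [-2.241, -2.201, -0.003]
force: [-3.3, -2.5, 9.3]
gripper_width: 0.361
```

Emit:
drive_tool([
  {"delta_pos": [-0.2, 0, -0.12], "roll": 0, "fingers": 3.08},
  {"delta_pos": [-0.5, 0, -0.2], "roll": 0, "fingers": 3.08},
  {"delta_pos": [-0.8, 0, -0.26], "roll": 0, "fingers": 3.08},
  {"delta_pos": [-1.1, 0, -0.3], "roll": 0, "fingers": 3.08},
  {"delta_pos": [-1.4, 0, -0.33], "roll": 0, "fingers": 3.08},
  {"delta_pos": [-1.7, 0, -0.35], "roll": 0, "fingers": 3.08},
  {"delta_pos": [-1.9, 0, -0.36], "roll": 0, "fingers": 3.08},
  {"delta_pos": [-1.9, 0, -0.36], "roll": 0, "fingers": 3.08},
])

```text
t: 30.58
position: [0.4544, 0.2189, 0.2265]
ee_rot: [2.242, 2.201, 0.0]
force: [-0.2, 1.4, 3.8]
gripper_width: 0.366
```

```bash
python3 st.py
```

```text
30.5833 [0.4544 0.2189 0.2265] yaw 1.5523 tilt [ 0.e+00  2.e-04 -1.e+00] F [-0.15  1.43  3.76] T [0.288 0.095 0.064] 0.36593053711516094 [ 0.34 -0.01  1.51 -0.    1.64  0.36]
```

Emit:
drive_tool([
  {"delta_pos": [-0.3, 0, 0.0], "roll": 0, "fingers": 3.08},
  {"delta_pos": [-0.6, 0, 0.04], "roll": 0, "fingers": 3.08},
  {"delta_pos": [-0.9, 0, 0.08], "roll": 0, "fingers": 3.08},
  {"delta_pos": [-1.2, 0, 0.13], "roll": 0, "fingers": 3.08},
  {"delta_pos": [-1.5, 0, 0.18], "roll": 0, "fingers": 3.08},
  {"delta_pos": [-1.8, 0, 0.23], "roll": 0, "fingers": 3.08},
  {"delta_pos": [-2, 0, 0.28], "roll": 0, "fingers": 3.08},
  {"delta_pos": [-2, 0, 0.28], "roll": 0, "fingers": 3.08},
])

```text
t: 31.25
position: [0.454, 0.1987, 0.2236]
ee_rot: [2.242, 2.2, -0.0]
force: [0.3, -0.0, 2.9]
gripper_width: 0.369
```

```bash
python3 st.py
```

```text
31.25 [0.454  0.1987 0.2236] yaw 1.5522 tilt [-5.e-04  2.e-04 -1.e+00] F [ 0.26 -0.01  2.91] T [ 0.267 -0.136 -0.014] 0.36926825650407663 [ 0.3  -0.03  1.54 -0.    1.63  0.32]
```

Emit:
drive_tool([
  {"delta_pos": [-0.3, 0, 0.06], "roll": 0, "fingers": 3.08},
  {"delta_pos": [-0.62, 0, 0.15], "roll": 0, "fingers": 3.08},
  {"delta_pos": [-0.94, 0, 0.28], "roll": 0, "fingers": 3.08},
  {"delta_pos": [-1.25, 0, 0.42], "roll": 0, "fingers": 3.08},
  {"delta_pos": [-1.55, 0, 0.58], "roll": 0, "fingers": 3.08},
  {"delta_pos": [-1.85, 0, 0.74], "roll": 0, "fingers": 3.08},
  {"delta_pos": [-2.1, 0, 0.88], "roll": 0, "fingers": 3.08},
  {"delta_pos": [-2.1, 0, 0.88], "roll": 0, "fingers": 3.08},
])

```text
t: 31.92
position: [0.4533, 0.1776, 0.2143]
ee_rot: [-2.242, -2.201, 0.002]
force: [0.6, 0.2, 1.8]
gripper_width: 0.36
```

Run:
```python
import st
from track import *
snap('wrist','w15');track('w15')
```

```text
31.9167 [0.4533 0.1776 0.2143] yaw 1.5523 tilt [-8.e-04 -1.e-03 -1.e+00] F [0.61 0.16 1.81] T [ 0.261 -0.085  0.051] 0.35955518067507775 [ 0.26 -0.04  1.57 -0.    1.62  0.28]
1 at [270.4 183.6] meas shift [-1  8] q 0.9 fixed [1.1 5.9] up3mm [0.4 6.8] fwd3mm [ 0.8 -0.1]
-1 at [367.8 183.6] meas shift [2 9] q 0.99 fixed [-0.   5.8] up3mm [0.7 6.8] fwd3mm [ 0.1 -0.2]
```

Emit:
drive_tool([
  {"delta_pos": [-0.1, 0, 0.06], "roll": 0, "fingers": 3.08},
  {"delta_pos": [-0.2, 0, 0.12], "roll": 0, "fingers": 3.08},
  {"delta_pos": [-0.25, 0, 0.15], "roll": 0, "fingers": 3.08},
  {"delta_pos": [-0.25, 0, 0.15], "roll": 0, "fingers": 3.08},
  {"delta_pos": [-0.25, 0, 0.1], "roll": 0, "fingers": 0},
  {"delta_pos": [-0.25, 0, 0.1], "roll": 0, "fingers": 0},
  {"delta_pos": [-0.25, 0, 0], "roll": 0, "fingers": 0},
  {"delta_pos": [-0.25, 0, -0.3], "roll": 0, "fingers": 0},
], force=60)

```text
t: 32.63
position: [0.4534, 0.176, 0.2174]
ee_rot: [-2.241, -2.201, 0.0]
force: [0.7, 1.3, -0.4]
gripper_width: 0.356
```

Emit:
drive_tool([
  {"delta_pos": [0, 0, -0.3], "roll": 0, "fingers": 0},
  {"delta_pos": [0, 0, -1], "roll": 0, "fingers": 0},
  {"delta_pos": [0, 0, -2], "roll": 0, "fingers": 0},
  {"delta_pos": [0, 0, -3.5], "roll": 0, "fingers": 0},
  {"delta_pos": [0, 0, -5], "roll": 0, "fingers": 0},
  {"delta_pos": [0, 0, -6.5], "roll": 0, "fingers": 0},
  {"delta_pos": [0, 0, -7.7], "roll": 0, "fingers": 0},
  {"delta_pos": [0, 0, -8.2], "roll": 0, "fingers": 0},
])

```text
t: 33.3
position: [0.4542, 0.1758, 0.3027]
ee_rot: [2.24, 2.199, 0.005]
force: [0.1, 0.1, -2.1]
gripper_width: 0.362
```

Run:
```python
import st
from h import *
d=snap('wrist','w16')
import importlib;importlib.reload(st)
g=cv2.cvtColor(d['frame'],cv2.COLOR_RGB2GRAY)
for n in('w7','w16'):
    g=cv2.cvtColor(load(n)['frame'],cv2.COLOR_RGB2GRAY)
    print(n,[(k,np.where(np.abs(np.diff((g[140:220,k]>90).astype(int))))[0]+140) for k in(254,260,266,372,376)])
    r=g[335:420,282:355];print('rear region: bright',(r>225).sum(),'dark',(r<40).sum(),'mean',r.mean())
```

```text
33.3 [0.4542 0.1758 0.3027] yaw 1.5525 tilt [ 7.0e-04  3.8e-03 -1.0e+00] F [ 0.07  0.1  -2.09] T [-0.005 -0.021 -0.013] 0.3616204151342527 [ 0.25 -0.06  1.41 -0.    1.78  0.27]
33.35 [0.4543 0.1758 0.3028] yaw 1.5526 tilt [ 9.0e-04  4.2e-03 -1.0e+00] F [ 0.79  0.25 -1.69] T [-0.026  0.045  0.025] 0.35779482586114497 [ 0.25 -0.06  1.41 -0.    1.78  0.27]
w7 [(254, array([173, 186])), (260, array([172, 189])), (266, array([172, 189])), (372, array([171, 188])), (376, array([171, 188]))]
rear region: bright 2228 dark 723 mean 168.60145044319097
w16 [(254, array([], dtype=int64)), (260, array([], dtype=int64)), (266, array([176, 192, 194])), (372, array([], dtype=int64)), (376, array([], dtype=int64))]
rear region: bright 148 dark 634 mean 125.70024174053182
```

Emit:
drive_tool([
  {"delta_pos": [0.9, 0.1, 0], "roll": -0.03, "fingers": 0},
  {"delta_pos": [2.5, 0.3, 0], "roll": -0.09, "fingers": 0},
  {"delta_pos": [4.5, 0.6, 0], "roll": -0.16, "fingers": 0},
  {"delta_pos": [6.6, 0.9, 0], "roll": -0.24, "fingers": 0},
  {"delta_pos": [8.7, 1.2, 0], "roll": -0.32, "fingers": 0},
  {"delta_pos": [10.7, 1.4, 0], "roll": -0.39, "fingers": 0},
  {"delta_pos": [12.2, 1.6, 0], "roll": -0.44, "fingers": 0},
  {"delta_pos": [12.9, 1.7, 0], "roll": -0.467, "fingers": 0},
])

```text
t: 34.02
position: [0.4722, 0.3067, 0.2977]
ee_rot: [-1.663, -2.663, 0.004]
force: [0.1, -0.1, -2.4]
gripper_width: 0.358
```

Emit:
drive_tool([
  {"delta_pos": [0.8, 0.5, 0], "roll": -0.03, "fingers": 0},
  {"delta_pos": [2.1, 1.4, 0], "roll": -0.09, "fingers": 0},
  {"delta_pos": [3.7, 2.5, 0], "roll": -0.16, "fingers": 0},
  {"delta_pos": [5.5, 3.7, 0], "roll": -0.24, "fingers": 0},
  {"delta_pos": [7.3, 5, 0], "roll": -0.32, "fingers": 0},
  {"delta_pos": [9, 6.1, 0], "roll": -0.39, "fingers": 0},
  {"delta_pos": [10.2, 7, 0], "roll": -0.44, "fingers": 0},
  {"delta_pos": [10.7, 7.3, 0], "roll": -0.467, "fingers": 0},
])

```text
t: 34.68
position: [0.492, 0.4342, 0.2984]
ee_rot: [-1.004, -2.975, 0.002]
force: [0.0, -0.3, -1.9]
gripper_width: 0.355
```

Emit:
drive_tool([
  {"delta_pos": [0, 0, 1], "roll": 0, "fingers": 0},
  {"delta_pos": [0, 0, 4], "roll": 0, "fingers": 0},
  {"delta_pos": [0, 0, 7.5], "roll": 0, "fingers": 0},
  {"delta_pos": [0, 0, 11], "roll": 0, "fingers": 0},
  {"delta_pos": [0, 0, 14.5], "roll": 0, "fingers": 0},
  {"delta_pos": [0, 0, 17.5], "roll": 0, "fingers": 0},
  {"delta_pos": [0, 0, 19.5], "roll": 0, "fingers": 0},
  {"delta_pos": [0, 0, 20], "roll": 0, "fingers": 0},
])

```text
t: 35.35
position: [0.4893, 0.429, 0.0933]
ee_rot: [-1.011, -2.968, 0.015]
force: [-1.5, -1.4, -2.9]
gripper_width: 0.358
```

```bash
python3 st.py
```

```text
35.35 [0.4893 0.429  0.0933] yaw 2.4849 tilt [ 0.0027 -0.0113 -0.9999] F [-1.47 -1.39 -2.9 ] T [-0.014  0.068  0.012] 0.357671907997763 [ 0.63  0.39  1.32 -0.    1.45 -0.28]
```

Settle down onto the bench by feel.

Emit:
drive_tool([
  {"delta_pos": [0, 0, 0.1], "roll": 0, "fingers": 0},
  {"delta_pos": [0, 0, 0.2], "roll": 0, "fingers": 0},
  {"delta_pos": [0, 0, 0.3], "roll": 0, "fingers": 0},
  {"delta_pos": [0, 0, 0.4], "roll": 0, "fingers": 0},
  {"delta_pos": [0, 0, 0.5], "roll": 0, "fingers": 0},
  {"delta_pos": [0, 0, 0.6], "roll": 0, "fingers": 0},
  {"delta_pos": [0, 0, 0.6], "roll": 0, "fingers": 0},
  {"delta_pos": [0, 0, 0.6], "roll": 0, "fingers": 0},
])

```text
t: 36.02
position: [0.4922, 0.4327, 0.0941]
ee_rot: [1.01, 2.975, 0.0]
force: [1.6, -0.5, -1.3]
gripper_width: 0.361
```

```bash
python3 st.py
```

```text
36.0167 [0.4922 0.4327 0.0941] yaw 2.4868 tilt [-1.e-04  3.e-04 -1.e+00] F [ 1.57 -0.54 -1.26] T [ 0.045  0.013 -0.009] 0.3605748606096526 [ 0.63  0.39  1.31  0.    1.44 -0.28]
```

Emit:
drive_tool([
  {"delta_pos": [0, 0, 0.1], "roll": 0, "fingers": 0},
  {"delta_pos": [0, 0, 0.2], "roll": 0, "fingers": 0},
  {"delta_pos": [0, 0, 0.3], "roll": 0, "fingers": 0},
  {"delta_pos": [0, 0, 0.4], "roll": 0, "fingers": 0},
  {"delta_pos": [0, 0, 0.45], "roll": 0, "fingers": 0},
  {"delta_pos": [0, 0, 0.45], "roll": 0, "fingers": 0},
  {"delta_pos": [0, 0, 0.45], "roll": 0, "fingers": 0},
  {"delta_pos": [0, 0, 0.45], "roll": 0, "fingers": 0},
])

```text
t: 36.68
position: [0.4923, 0.4333, 0.0909]
ee_rot: [1.01, 2.974, 0.003]
force: [-2.6, 1.5, 4.7]
gripper_width: 0.357
```

```bash
python3 st.py
```

```text
36.6833 [0.4923 0.4333 0.0909] yaw 2.4871 tilt [-1.0e-04  2.1e-03 -1.0e+00] F [-2.62  1.5   4.73] T [-0.113  0.268 -0.065] 0.3565307570223228 [ 0.64  0.39  1.32  0.    1.43 -0.28]
```

Emit:
drive_tool([
  {"delta_pos": [0, 0, 0], "roll": 0, "fingers": 3.05},
  {"delta_pos": [0, 0, 0], "roll": 0, "fingers": 3.1},
  {"delta_pos": [0, 0, 0], "roll": 0, "fingers": 3.15},
  {"delta_pos": [0, 0, -0.05], "roll": 0, "fingers": 3.25},
  {"delta_pos": [0, 0, -0.1], "roll": 0, "fingers": 3.5},
  {"delta_pos": [0, 0, -0.1], "roll": 0, "fingers": 4},
  {"delta_pos": [0, 0, -0.1], "roll": 0, "fingers": 4.5},
  {"delta_pos": [0, 0, -0.1], "roll": 0, "fingers": 5},
], force=20)

```text
t: 37.35
position: [0.4922, 0.4323, 0.09]
ee_rot: [-1.011, -2.974, 0.001]
force: [0.1, -0.7, -0.3]
gripper_width: 0.586
```

Emit:
drive_tool([
  {"delta_pos": [0, 0, -0.3], "roll": 0, "fingers": 6},
  {"delta_pos": [0, 0, -1], "roll": 0, "fingers": 6},
  {"delta_pos": [0, 0, -2.5], "roll": 0, "fingers": 6},
  {"delta_pos": [0, 0, -5], "roll": 0, "fingers": 6},
  {"delta_pos": [0, 0, -8], "roll": 0, "fingers": 6},
  {"delta_pos": [0, 0, -11], "roll": 0, "fingers": 6},
  {"delta_pos": [0, 0, -13], "roll": 0, "fingers": 6},
  {"delta_pos": [0, 0, -14], "roll": 0, "fingers": 6},
])

```text
t: 38.02
position: [0.4932, 0.4334, 0.2361]
ee_rot: [1.009, 2.97, 0.011]
force: [-0.0, 0.0, 0.6]
gripper_width: 0.701
```

Run:
```python
import st
from h import *
w=snap('wrist','w17');a=snap('scene','s17');b=snap('scene','s18')
t=load('top0')
# compare scene start/end: bystander + chute regions
s0=load('scene0')
def diff(n,r): 
    x0,x1,y0,y1=r;d=np.abs(a['frame'][y0:y1,x0:x1].astype(int)-s0['frame'][y0:y1,x0:x1]).max(2);print(n,'changed px',(d>40).sum(),'of',d.size)
diff('bottle',(312,348,142,195));diff('chute',(275,358,295,347));diff('beaker',(385,425,295,345));diff('port',(300,352,190,260))
m=np.abs(a['frame'].astype(int)-b['frame']).max(2);print('moving px chute',(m[295:347,275:358]>40).sum())
# wrist: chute points vs expected standing pose: handle (.4925,.433), yaw 2.487
yaw=2.487;u=np.array([np.cos(yaw),np.sin(yaw)]);v=np.array([-u[1],u[0]]);h=np.array([.4925,.433])
print('pred pins/rear px',proj(w,[[*(h+.045*u+q*.031*v),.024] for q in(1,-1)]+[[*(h-.091*u+q*.017*v),.043] for q in(1,-1)]).round(1).tolist())
g=cv2.cvtColor(w['frame'],cv2.COLOR_RGB2GRAY);n,l,s,c=cv2.connectedComponentsWithStats((g>90).astype(np.uint8))
print([r.tolist() for r in s[1:] if r[4]>400])
```

```text
38.0167 [0.4932 0.4334 0.2361] yaw 2.4868 tilt [-0.0023  0.0079 -1.    ] F [-0.    0.03  0.57] T [-0.006  0.043  0.004] 0.7009863885259134 [ 0.63  0.32  1.12  0.    1.69 -0.28]
bottle changed px 1401 of 1908
chute changed px 430 of 4316
beaker changed px 0 of 2000
port changed px 1548 of 3640
moving px chute 0
pred pins/rear px [[279.3, 159.6], [351.1, 159.5], [297.1, 312.3], [334.2, 312.1]]
[[159, 0, 97, 70, 5710], [406, 0, 101, 47, 3563], [0, 127, 92, 23, 641], [277, 143, 75, 163, 7409], [0, 185, 254, 180, 22760], [431, 251, 209, 145, 11121], [402, 296, 39, 60, 863], [0, 314, 102, 99, 5394], [229, 388, 153, 46, 3995], [109, 399, 33, 34, 640], [119, 429, 56, 45, 1530], [460, 433, 16, 47, 531]]
```

Run:
```python
from h import *
a=load('top0')['frame'].astype(int);t=snap('top','t17');b=t['frame'].astype(int)
for n,(x0,x1,y0,y1) in dict(bottle=(425,475,265,312),port=(230,340,218,300),beaker=(148,194,308,352),chute=(160,230,200,280)).items():
    d=np.abs(a-b).max(2)[y0:y1,x0:x1];print(n,(d>40).sum(),d.size)
# container side from scene: end vs start
s0,s1=[load(n)['frame'].astype(int) for n in('scene0','s17')]
d=np.abs(s0-s1).max(2)[255:292,300:358];print('container wall diff',(d>25).sum(),d.size)
import st
```

```text
bottle 0 2350
port 733 9020
beaker 1559 2024
chute 3148 5600
container wall diff 210 2146
38.2167 [0.4918 0.4323 0.2292] yaw 2.4868 tilt [ 5.0e-04 -1.6e-03 -1.0e+00] F [-0.51  0.    0.01] T [-0.011 -0.011  0.019] 0.7006993530969572 [ 0.63  0.33  1.12  0.    1.69 -0.28]
```

Run:
```python
from h import *
for n in('top0','t17'):
    g=cv2.cvtColor(load(n)['frame'],cv2.COLOR_RGB2GRAY)[241:261,277:308];print(n,g.mean().round(1),(g>150).sum(),g.size);print(g[::4,::3])
for n in('scene0','s14','s17'):
    g=cv2.cvtColor(load(n)['frame'],cv2.COLOR_RGB2GRAY)[266:292:5,300:358:4];print(n);print(g)
```

```text
top0 67.2 12 620
[[100 103 101 101 103 103 106 111 113 108 114]
 [ 57  49  51  53  50  51  52  53  63  65  92]
 [ 56  51  51  52  52  50  50  50  62  65  99]
 [ 56  51  50  50  49  51  51  51  61  63  94]
 [ 57  50  54  54  57  58  53  64  84  73  92]]
t17 64.1 0 620
[[102 102 103 102 102 101 103 104 103 103 106]
 [ 57  51  50  51  50  51  53  52  53  52  80]
 [ 57  52  53  51  51  51  51  52  52  53  86]
 [ 56  49  50  50  49  51  51  50  51  53  79]
 [ 56  50  51  52  56  58  52  65  74  62  78]]
scene0
[[221 250 223 231 241 250 243 242 228 213 209 210 211 185 183]
 [118 227 220 219 214 202 220 220 220 220 220 210 202 210 182]
 [ 60 227 220 220 210 202 220 220 220 220 220 206 204 220 180]
 [ 31 226 220 220 211 199 220 220 220 220 220 201 208 220 187]
 [ 25 222 220 220 210 203 220 220 220 220 220 198 215 220 215]
 [ 29 212 220 220 210 207 220 220 219 219 210 191 167 125  92]]
s14
[[221 250 223 231 241 250 242 241 229 213 209 210 211 185 183]
 [119 227 220 220 214 206 220 217 220 221 220 211 202 209 182]
 [ 60 227 221 220 211 201 218 221 220 220 220 206 205 220 181]
 [ 30 226 220 220 211 199 220 220 220 221 220 201 208 220 187]
 [ 26 222 220 220 211 203 220 220 220 220 220 198 215 221 215]
 [ 28 213 220 220 211 207 220 221 219 220 210 191 167 125  93]]
s17
[[221 250 166  39  94 226 243 242 229 213 209 211 211 186 183]
 [118 227 220 219 212 206 220 217 220 221 221 211 202 209 182]
 [ 59 227 221 220 211 201 218 220 220 221 221 206 204 220 181]
 [ 30 226 220 220 210 200 220 220 220 220 220 201 209 220 187]
 [ 25 222 220 220 211 203 221 220 220 220 220 198 215 220 215]
 [ 28 213 221 220 211 207 220 221 219 220 210 192 168 125  92]]
```

```bash
python3 -c "
from rig import ctrl
print(ctrl.sign_off(), ctrl.get_state()['t'])"
```

```text
the job is handed in; nothing more can be done
the job is handed in; nothing more can be done
```

The four vials appear to be in the waste container, and the chute is back on the bench where it stood. I handed the job in at about 38 s; no verdict was reported.

**How it was done**
- **Grip:** The moves cannot tilt the tool, so I took the handle across its 32 mm width instead of the 12 mm you specified. That let the chute pivot between the pads.
- **First docking:** I set the pins in the notches and pressed the port onto its stop with about 10 N. The low grip was too stiff to tip the chute safely, so I went back to the bench and took the handle higher up.
- **Second docking and tipping:** I pressed onto the stop with about 11 N, relaxed the grip and tipped to about 48°. I estimated the downward push at 8–10 N through most of the tip. It read about 6 N at 45°, so I pressed harder again, to about 10 N.
- **Return:** I levelled the chute, lifted it out and set it down.

**Last checks**
- **Vials:** The chute's rear no longer shows them, the lifted weight dropped by roughly 0.5 N, and the port throat is clear. I did not see them through the container wall.
- **Shutter:** It was fully out when tipped, and the throat afterwards looks as it did at the start, so it has shut.
- **Chute:** It is at rest and released, within a few millimetres of its start. Its outline matches a level stance, except that the rear edge is a few millimetres off, as in an earlier picture. I did not measure its tilt directly.
- **Beaker and bottle:** Both look unchanged, each in the one view the arm did not block.

**Closest to a limit:** While tipping, the sideways force on the pins briefly reached 16.6 N. By my estimate that put up to 23.5 N on the notches, against the 24 N limit, so I backed off and loosened the grip.

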